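Sort restored porcelain wings into left and right trays

ROBOT

A 6-joint arm with a two-finger parallel gripper is mounted at the origin on the work surface. World frame = base frame: x ahead of the robot, y to its left, z up, the work surface at z = 0. Lengths are in mm, angles in rad, forces in N, time in s.
With the tool pointing down it reaches from about 350 to 800 mm from the base axis. Payload 7.3 kg.
Tool frame: the origin (TCP) lies between the finger pads; the fingertips stand 11 mm ahead of it and the grasp point (between the pads) lies 8 mm behind it; z points along the fingers, y is the line along which they close (so a half turn about z gives the same grasp; the last joint's range is limited). The gripper opens to 85 mm and grips with 20 to 120 N. Pads are 22 mm wide; open, the fingers measure 114 mm over their backs; the gripper's body (76 mm by 85 mm) begins 54 mm behind the grasp point. The pads swing forward as they close: fully open they stand 13 mm farther back than shut.
Start: joints at [0.972, 0.342, 1.524, -0, 1.275, -0.146], TCP at [229.668, 472.119, 242.322] pointing down, gripper open.
Joint ranges: [-2.53, 2.53], [-0.77, 2.02], [0.04, 2.7], [-1, 4.14], [0.28, 2.66], [-3.11, 3.11]. Speed limits (rad/s): [2.57, 2.57, 3.14, 3.14, 3.14, 3.14].

INTERFACE

Orientations are given as a rotation vector (axis times angle).
In Python, from plant import get_state, cams, ticket, finder gives the robot as it stands.
- The arm moves only by the tool drive_tool, never from a script. Its argument "series" is a list of rows, each a list of 7 numbers: the shift along the tool's x, y, z each as a share of 0.5 m, from -1 to 1, then the turn, a rotation vector about the tool's x, y, z each as a share of 30 degrees, from -1 to 1, then the gripper's target within -1 to 1 (fully open at 1, half-way at 0, shut at -1). A call has exactly 8 rows; each row shifts and turns the commanded pose from where the row before left it, along the tool's axes as they then stand; what a row does not reach is not made up. A row lasts 1/10 s, in which the tool goes at most 50 mm and 8.59 degrees, less where a joint would pass 70% of its speed; a pose out of reach is approached as far as the arm can. A call with a number of a shift or a turn outside -1 to 1 is refused whole. A call with a gripper value outside its range is refused whole. The fingers move at their own pace and stop on an object; the grip force is fixed at half the most. Time passes only in rows, so rows that do not move let the fingers close, or fill a call up. It gives the time, the measured TCP pose, the force, the opening and the grip force at its end, in the units of the state.
- get_state(): the state, without advancing time (a new reading comes with each control period).
- cams.grab_frame(name): name is "scene" or "side" or "wrist"; returns the picture (420x560x3 uint8, blue, green, red); there is no depth.
- cams.camera_info(name): a dict with "fx", "fy", "cx", "cy" (pixels), "pose" (4x4, takes a point from camera to world coordinates). Camera axes: x right, y down, z forward; pixel columns grow to the right and rows downward; lengths in mm; the calibration is good to about 2 mm. The wrist camera is an equidistant fisheye: a pixel r from the principal point sees the ray r / f radians off the axis. A picture is of the moment at which its call begins: read the wrist's pose just before it. camera_info takes no time and is no camera call; for the wrist camera it gives the pose at the moment of the call.
- ticket.finish_job(): hands the job in; it is judged then, once.
Trained networks look in the newest picture that a camera, given by its name, has taken for a name from the list of things; names that differ only in an ending like _2 or _b are one class to them, and where a whole thing is asked for, a point or a joint stands for the part that bears it (a point fixed in the world has none). Each returns a list of dicts, best first, with "confidence" (0 to 1); they miss things now and then, are a little off and sometimes report something else, mostly with a low value. They report only what shows in the picture. A call takes as long as a camera call. They do not tell look-alikes from the thing itself.
- finder.search_frame(camera, target): "rect" ([left, top, right, bottom] in pixels, round what is visible of it).
- finder.silhouettes(camera, target): "pixels" (420x560 bool, what is visible of it) and "rect" ([left, top, right, bottom] in pixels, round what is visible of it).
The state is a dict: "clock": time; "q": joint angles; "joint_velocities": joint speeds; "effort": joint torques, N m; "tool_pos": TCP position; "tcp_rot": TCP orientation; "force": force on the tool from outside, world axes, zero at the start; "moment": the same for the moment, N m; "grip_width": opening from 0.0 (shut) to 1.0 (fully open); "grip_force": force on a finger pad.
Only numpy, scipy, OpenCV 4.12 (cv2) and the standard library are available. Lean on these libraries where they do the work, as an engineer would, in place of code of your own. Each camera call takes 0.05 s, during which the arm holds its last target. There are 200 camera calls.

TASK

The retouching on the three porcelain wings is dry: take them off the sloping stand and sort them, left-hand wings into the blue tray on the robot's left, right-hand wings into the red tray on its right (seen feathers up with the tip pointing away from you, a left-hand wing has its scalloped edge on the left, a right-hand wing on the right). Lower each one gently, never dropping or pressing it, so that it ends lying flat on the tray's foam with its feathers up, not on top of another wing or on the rim, and let go of it. Leave the wing already in the red tray, the test tile on the stand and everything else on the bench where they are.

Things in the scene. Friction and masses are not known exactly. Their poses are not given: they have to be found in the camera images.
- wing_left_1_mid (a point): White porcelain wing, left-hand, starts in the stand's upper row (either place), 44 mm wide, edges 10 thick, middle 18, 0.1-0.2 kg. Flat underside; blue-lined feathers on top, blue band by the smooth edge. Point 6 mm above the underside, midway between the straight smooth edge (-y) and the scalloped edge (+y), which run parallel for 50 mm; x to the pointed tip (74 mm away; brass pin at the root ends 66 mm away), z out of the feathers
- wing_left_2_mid (a point): The second left-hand wing, the same as wing_left_1; starts in the stand's lower row, in either place
- wing_right_1_mid (a point): Right-hand wing, the mirror image of wing_left_1: x to the tip, z out of the feathers, but the scalloped edge at -y and the smooth edge at +y; starts in the stand's upper row, in either place
- wing_right_2_mid (a point): Another right-hand wing, like wing_right_1, already sorted: it lies flat in the red tray near the tray's far (+x) end, its length across the tray (along the tray's y)
- stand: Fixed felt-faced board, 324 wide, 215 mm up the slope, rising away from the robot at 30 deg. Origin on the table under the middle of the low edge (surface there 22 mm up); x to the high side, y along the width. Parts lie flat on the felt, length level, smooth edge downhill on two pins (10 thick, 16 proud, 82 mm apart, part's middle free between them), 61 or 156 mm up the slope, 80 mm either side
- tray_left_floor (a point): Blue shallow tray on the robot's left, fixed, for left-hand wings. Point at the centre of the top of its grey foam lining, 10 mm above the table; x and y along its sides, z up. Inside 230 mm along x, 180 mm along y; walls 4 mm thick, rim 20 mm above the lining
- tray_right_floor (a point): Red shallow tray on the robot's right, fixed, for right-hand wings: otherwise like the blue one
- test_tile_mid (a point): White glaze test tile with colour swatches, 104 x 44 x 8 mm, on the stand's lower row beside a wing. Point at its centre
- spray_can: Spray can, 55 mm across, 175 mm tall, standing beyond the red tray; origin at the centre of its foot. A bystander
- jar_blue: Small glass jar of blue colour, 44 mm across, 55 mm tall, beyond the stand on the left; origin at the centre of its foot. A bystander
- jar_ochre: Small glass jar of ochre colour, 44 mm across, 55 mm tall, beyond the stand on the left; origin at the centre of its foot. A bystander
- brush: Paint brush with a red handle, 170 mm long, lying on the table behind the stand; x along it. A bystander
Things that resemble listed ones, but are neither listed nor needed, are in the scene too. Leave any orange look-alike of the part that bears wing_right_2_mid alone. Leave any green look-alike of the part that bears wing_left_2_mid alone.

How it is judged:
By the outcome, as a careful person would: the job done as asked, in the order asked, and still so for the second after the job is handed in, with the robot touching nothing.
It also fails if it takes over 67 s, if anything falls off the work surface, if the arm or the gripper's body presses on something with over 40 N, if the wrist force passes 120 N, or if a joint passes its speed limit or range.

## Working session

There is one attempt and no reset: what is moved stays moved. The work goes in short steps, Python scripts to look and compute and a tool call to move; the robot and the scene stay as the last step left them, time stands still between calls to the robot, and variables do not carry over. Pictures are saved under pics/ and viewed, at most 10 in all, crops included, and the job is handed in when it is done.

Besides the shell and the picture viewer there is one more tool, called after "Request:" as name([rows], argument=value, ...), one row to a line, values as JSON. drive_tool: Moves the arm, as the interface text tells. Its arguments: {"type":"object","properties":{"series":{"type":"array","items":{"type":"array","items":{"type":"number"}}}},"required":["series"]}

```bash
mkdir -p pics; ls; python3 - <<'E'
from plant import get_state,cams,finder
import cv2,numpy as np
s=get_state();print(s)
for c in["scene","side"]:
    im=cams.grab_frame(c);cv2.imwrite(f"pics/{c}0.png",im)
    i=cams.camera_info(c);print(c,i)
    for t in["wing_left_1_mid","wing_right_1_mid","test_tile_mid","stand"]:
        for d in finder.search_frame(c,t):print(t,round(d['confidence'],2),np.round(d['rect']))
print(cams.camera_info("wrist"))
E
```

```text
pics
{'clock': 0.0, 'q': array([ 9.72007383e-01,  3.42732405e-01,  1.52501150e+00,  2.75132589e-05,
        1.27537583e+00, -1.45958954e-01]), 'joint_velocities': array([ 1.73100942e-05, -8.51871836e-04,  3.86660896e-04,  1.51330757e-03,
       -1.26685048e-03, -2.63135267e-04]), 'effort': array([ 6.54156902e-04, -4.33666384e+01, -2.46014374e+01, -1.28146980e-04,
        7.86605990e-03, -6.85848860e-06]), 'tool_pos': array([229.43465346, 471.79779722, 241.62283686]), 'tcp_rot': array([-7.05123782e-01, -3.06084226e+00,  2.21889211e-03]), 'force': array([-0.92344616, -1.21161863,  0.31212699]), 'moment': array([-0.03004002,  0.00747863, -0.05438335]), 'grip_force': 0.0, 'grip_width': 1.0001527891994961}
scene {'fx': 437.71406346834027, 'fy': 437.71406346834027, 'cx': 274.1098019369079, 'cy': 216.6525961486201, 'pose': array([[ 6.56449322e-01,  5.93231948e-01, -4.65993716e-01,
         9.81818599e+02],
       [ 7.54218610e-01, -5.28504093e-01,  3.89663587e-01,
        -3.85910467e+02],
       [-1.51186969e-02, -6.07255530e-01, -7.94362729e-01,
         8.81702140e+02],
       [ 0.000000
[... 646 characters left out ...]
.00000000e+00,
         1.00000000e+00]])}
wing_left_1_mid 0.8 [315. 181. 366. 213.]
wing_right_1_mid 0.96 [268. 142. 302. 180.]
wing_right_1_mid 0.42 [291. 211. 341. 245.]
test_tile_mid 0.75 [245. 177. 285. 210.]
stand 0.83 [232. 137. 380. 268.]
{'fx': 325.19226210127806, 'fy': 325.19226210127806, 'cx': 277.3020852900759, 'cy': 211.05575952597042, 'pose': array([[ 4.38272888e-01,  8.65004453e-01,  2.44303443e-01,
         1.68033973e+02],
       [ 8.98841857e-01, -4.21906158e-01, -1.18652896e-01,
         5.02419607e+02],
       [ 4.37843839e-04,  2.71592508e-01, -9.62412239e-01,
         3.72690241e+02],
       [ 0.00000000e+00,  0.00000000e+00,  0.00000000e+00,
         1.00000000e+00]])}
```

View pics/scene0.png

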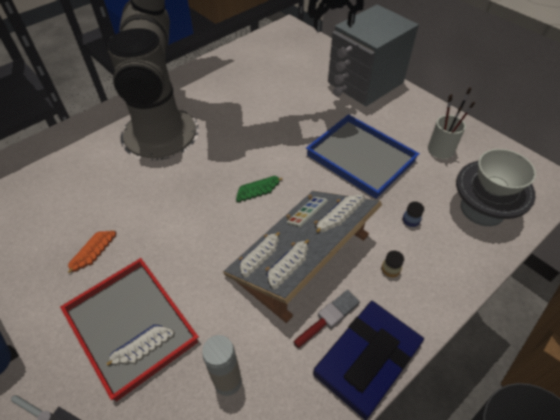

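View pics/side0.png

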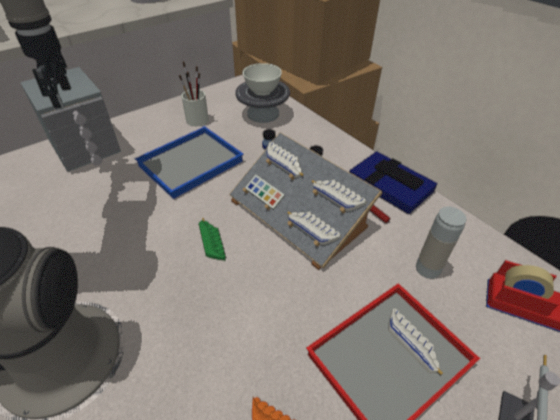

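The stand carries three wings: in the side view, upper row (284,157) and (338,195), lower row (316,227); the tile is at (265,190). The green (213,240) and orange look-alikes lie on the table and are not on the stand. Next I'll measure positions.

```bash
cat > h.py <<'E'
import numpy as np,cv2
from scipy.spatial.transform import Rotation as R
from scipy.optimize import least_squares
from plant import get_state,cams,finder
def ray(c,uv,info=None):
    i=info or cams.camera_info(c);P=np.array(i['pose'])
    x=(np.array(uv,float)-[i['cx'],i['cy']])/[i['fx'],i['fy']]
    if c=='wrist':
        r=np.linalg.norm(x)+1e-9;d=np.r_[x/r*np.sin(r),np.cos(r)]
    else:d=np.r_[x,1]
    d=P[:3,:3]@d;return P[:3,3],d/np.linalg.norm(d)
def plane(c,uv,z,info=None):
    o,d=ray(c,uv,info);return o+d*(z-o[2])/d[2]
def tri(rays):
    A=0;b=0
    for o,d in rays:
        M=np.eye(3)-np.outer(d,d);A=A+M;b=b+M@o
    p=np.linalg.solve(A,b);return p,[np.linalg.norm(np.cross(p-o,d)) for o,d in rays]
def proj(c,X,info=None):
    i=info or cams.camera_info(c);P=np.array(i['pose']);X=np.atleast_2d(X)
    x=(X-P[:3,3])@P[:3,:3]
    if c=='wrist':
        s=np.linalg.norm(x[:,:2],axis=1,keepdims=True);u=x[:,:2]/s*np.arctan2(s,x[:,2:])
    else:u=x[:,:2]/x[:,2:]
    return u*[i['fx'],i['fy']]+[i['cx'],i['cy']]
def quad(mask):
    k=max(cv2.findContours(mask.astype(np.uint8),0,2)[0],key=cv2.contourArea)
    k=cv2.convexHull(k)
    for e in np.arange(.01,.1,.003):
        a=cv2.approxPolyDP(k,e*cv2.arcLength(k,True),True)
        if len(a)<=4:break
    return a[:,0].astype(float)
E
python3 - <<'E'
from h import *
np.set_printoptions(precision=1,suppress=True)
for n,s,a in[("upL",(340,213),(284,157)),("upR",(288,263),(338,195)),("lowR",(259,254),(316,227)),("tile",(307,210),(265,190))]:
    print(n,*tri([ray("scene",s),ray("side",a)]))
for c in["scene","side"]:
    im=cv2.imread(f"pics/{c}0.png");hsv=cv2.cvtColor(im,cv2.COLOR_BGR2HSV)
    h,s,v=cv2.split(hsv)
    for n,m in[("blue",(abs(h.astype(int)-115)<12)&(s>130)),("red",((h<6)|(h>173))&(s>130))]:
        k=[x for x in cv2.findContours(m.astype(np.uint8),0,2)[0] if cv2.contourArea(cv2.convexHull(x))>1200]
        for x in k:
            mm=np.zeros(h.shape,np.uint8);cv2.drawContours(mm,[x],-1,1,-1);q=quad(mm)
            p=np.array([plane(c,u,30)[:2] for u in q]);print(c,n,q.tolist());print(p,p.mean(0), np.linalg.norm(p-np.roll(p,1,0),axis=1))
E
```

```text
upL [618.4 111.  111.2] [np.float64(2.4761817586136488), np.float64(2.4761817586137)]
upR [636.4 -63.7 104.4] [np.float64(1.2969856590374855), np.float64(1.296985659037434)]
lowR [558.3 -79.7  62.2] [np.float64(2.358917189821164), np.float64(2.3589171898211716)]
tile [538.5  87.1  62.6] [np.float64(0.23567019356047117), np.float64(0.23567019356045094)]
scene blue [[349.0, 329.0], [400.0, 367.0], [367.0, 415.0], [316.0, 370.0]]
[[ 801.8  -43.5]
 [ 919.7  -26.5]
 [ 935.9 -139.6]
 [ 816.9 -152.3]] [868.6 -90.5] [109.8 119.2 114.2 119.7]
scene blue [[371.0, 303.0], [421.0, 338.0], [411.0, 355.0], [360.0, 318.0]]
[[792.8  34. ]
 [910.3  50.8]
 [918.9   8.1]
 [800.4  -8.8]] [855.6  21. ] [ 43.5 118.8  43.5 119.8]
scene blue [[347.0, 116.0], [417.0, 153.0], [375.0, 196.0], [309.0, 153.0]]
[[342.8 439.3]
 [577.  467.9]
 [602.4 265.7]
 [379.8 248.3]] [475.5 355.3] [194.5 235.9 203.8 223.3]
scene red [[141.0, 259.0], [197.0, 337.0], [114.0, 399.0], [61.0, 306.0]]
[[ 371.3 -276.3]
 [ 610.  -286.9]
 [ 606.6 -472.9]
 [ 360.5 -465.8]] [ 487.1 -375.5] [189.8 238.9 186.1 246.2]
side blue [[399.0, 164.0], [435.0, 183.0], [409.0, 212.0], [373.0, 184.0]]
[[ 923.6  -23.5]
 [ 937.  -134.6]
 [ 795.3 -162.8]
 [ 802.   -37.8]] [864.5 -89.7] [122.5 111.9 144.5 125.2]
side blue [[241.0, 153.0], [174.0, 197.0], [137.0, 159.0], [203.0, 127.0]]
[[596.8 286.6]
 [357.1 235. ]
 [344.4 441.6]
 [575.6 471.5]] [468.5 358.7] [186.  245.1 207.1 233.2]
side red [[398.0, 284.0], [479.0, 358.0], [358.0, 419.0], [307.0, 347.0]]
[[ 609.8 -284.8]
 [ 603.3 -475.7]
 [ 357.9 -415.1]
 [ 370.4 -274.1]] [ 485.4 -362.4] [239.6 191.  252.7 141.5]
side red [[505.0, 261.0], [559.0, 293.0], [559.0, 329.0], [488.0, 303.0]]
[[ 843.5 -386.9]
 [ 855.4 -497.3]
 [ 774.9 -535.3]
 [ 718.4 -422.8]] [ 798.  -460.6] [130.2 111.1  89.  125.9]
```

```bash
cat >> h.py <<'E'
import json,os
def pose():
    s=get_state();return s['tool_pos'],R.from_rotvec(s['tcp_rot'])
def grasp_R(yaw,tilt,flip=1):
    # tilt 0 = down; tilt a = normal to a slope rising along yaw direction; y_tool up the slope (flip=1)
    y=np.array([np.cos(tilt),0,np.sin(tilt)])*flip;z=np.array([np.sin(tilt),0,-np.cos(tilt)])
    return R.from_euler('z',yaw)*R.from_matrix(np.c_[np.cross(y,z),y,z])
def plan(wps,start=None):
    """wps: (pos,R,grip,mm_per_row,hold_rows). prints calls"""
    if start is None:
        if os.path.exists('cmd.json'):
            d=json.load(open('cmd.json'));p,r=np.array(d[0]),R.from_rotvec(d[1])
        else:p,r=pose()
    else:p,r=start
    rows=[];G=1
    for P,Q,g,v,hold in wps:
        P=np.array(P,float);n=int(max(1,np.ceil(np.linalg.norm(P-p)/v),np.ceil(np.degrees((r.inv()*Q).magnitude())/8.3)))
        for k in range(n,0,-1):
            a=np.round(r.inv().apply((P-p)/k)/500,3);b=np.round(np.degrees((r.inv()*Q).as_rotvec()/k)/30,3)
            a+=0.;b+=0.;rows.append([*a.tolist(),*b.tolist(),g]);p=p+r.apply(a*500);r=r*R.from_rotvec(np.radians(b*30))
        rows+=[[0]*6+[g]]*hold;G=g
    rows+=[[0]*6+[G]]*(-len(rows)%8)
    for i in range(0,len(rows),8):print(str([[float(f'{x:.3f}') for x in q] for q in rows[i:i+8]]).replace(' ','').replace('.0,',',').replace('.0]',']').replace('-0,','0,'))
    json.dump([p.tolist(),r.as_rotvec().tolist()],open('cmd.json','w'));print('end',np.round(p,1),np.round(r.as_rotvec(),3))
def err():
    d=json.load(open('cmd.json'));p,r=pose();s=get_state()
    print('err mm',np.round(p-d[0],1),'deg',np.round(np.degrees((R.from_rotvec(d[1]).inv()*r).as_rotvec()),2),'F',np.round(s['force'],1),'g',round(s['grip_width'],3),s['grip_force'],'t',s['clock'],'q',np.round(s['q'],2))
E
python3 - <<'E'
from h import *
np.set_printoptions(precision=3,suppress=True)
p,r=pose();print(r.as_matrix())
i=cams.camera_info('wrist');T=np.array(i['pose']);print(r.inv().apply(T[:3,3]-p), r.as_matrix().T@T[:3,:3])
yaw=np.radians(6.5)
for f in(1,-1):print(f,np.degrees((r.inv()*grasp_R(yaw,.52,f)).magnitude()))
# tcp so that camera is over the stand
f=1
plan([([430,220,330],r*R.identity(),1,48,0),([500,20,300],grasp_R(yaw,np.radians(15),1),1,48,2)])
E
```

```text
[[-0.899  0.437  0.   ]
 [ 0.437  0.899  0.   ]
 [ 0.     0.    -1.   ]]
[  68.676    0.3   -130.406] [[-0.001 -0.962 -0.272]
 [ 1.    -0.001  0.   ]
 [-0.    -0.272  0.962]]
1 64.21902290829802
-1 124.54879956249572
[[-0.083,-0.04,-0.025,0,0,0,1],[-0.083,-0.04,-0.025,0,0,0,1],[-0.083,-0.04,-0.025,0,0,0,1],[-0.083,-0.04,-0.025,0,0,0,1],[-0.083,-0.039,-0.025,0,0,0,1],[-0.083,-0.04,-0.025,0,0,0,1],[-0.083,-0.039,-0.025,0,0,0,1],[-0.038,-0.037,0.007,-0.057,-0.031,0.238,1]]
[[-0.042,-0.033,0.007,-0.057,-0.031,0.238,1],[-0.045,-0.027,0.007,-0.057,-0.031,0.239,1],[-0.048,-0.022,0.007,-0.057,-0.032,0.238,1],[-0.051,-0.016,0.007,-0.057,-0.031,0.239,1],[-0.052,-0.009,0.008,-0.058,-0.032,0.238,1],[-0.053,-0.003,0.008,-0.057,-0.031,0.239,1],[-0.053,0.003,0.009,-0.058,-0.032,0.238,1],[0,0,0,0,0,0,1]]
[[0,0,0,0,0,0,1],[0,0,0,0,0,0,1],[0,0,0,0,0,0,1],[0,0,0,0,0,0,1],[0,0,0,0,0,0,1],[0,0,0,0,0,0,1],[0,0,0,0,0,0,1],[0,0,0,0,0,0,1]]
end [500.1  19.8 300.3] [1.966 2.203 0.29 ]
```

Request:
drive_tool([
  [-0.083,-0.04,-0.025,0,0,0,1],
  [-0.083,-0.04,-0.025,0,0,0,1],
  [-0.083,-0.04,-0.025,0,0,0,1],
  [-0.083,-0.04,-0.025,0,0,0,1],
  [-0.083,-0.039,-0.025,0,0,0,1],
  [-0.083,-0.04,-0.025,0,0,0,1],
  [-0.083,-0.039,-0.025,0,0,0,1],
  [-0.038,-0.037,0.007,-0.057,-0.031,0.238,1],
])

```text
clock: 1.3
tool_pos: [442.4, 193.0, 327.9]
tcp_rot: [0.892, 2.984, 0.043]
force: [-0.0, 0.7, 0.2]
grip_width: 1.005
grip_force: 0.0
```

Request:
drive_tool([
  [-0.042,-0.033,0.007,-0.057,-0.031,0.238,1],
  [-0.045,-0.027,0.007,-0.057,-0.031,0.239,1],
  [-0.048,-0.022,0.007,-0.057,-0.032,0.238,1],
  [-0.051,-0.016,0.007,-0.057,-0.031,0.239,1],
  [-0.052,-0.009,0.008,-0.058,-0.032,0.238,1],
  [-0.053,-0.003,0.008,-0.057,-0.031,0.239,1],
  [-0.053,0.003,0.009,-0.058,-0.032,0.238,1],
  [0,0,0,0,0,0,1],
])

```text
clock: 2.1
tool_pos: [500.0, 17.6, 299.7]
tcp_rot: [1.972, 2.198, 0.289]
force: [-0.2, 0.3, 0.4]
grip_width: 1.003
grip_force: 0.0
```

```bash
python3 - <<'E'
from h import *
np.set_printoptions(precision=1,suppress=True)
err()
i=cams.camera_info('wrist');im=cams.grab_frame('wrist');cv2.imwrite('pics/w1.png',im)
np.save('w1info.npy',i,allow_pickle=True)
for t in["wing_left_1_mid","wing_right_1_mid","test_tile_mid","stand"]:
    for d in finder.search_frame('wrist',t):print(t,round(d['confidence'],2),np.round(d['rect']))
E
```

```text
err mm [-0.1 -2.1 -0.6] deg [ 0.  -0.1  0.3] F [-0.2  0.3  0.4] g 1.003 0.0 t 2.1 q [-0.2  0.1  1.7  0.1  1.1 -0.3]
wing_left_1_mid 0.73 [321. 207. 363. 312.]
wing_right_1_mid 0.74 [361.   0. 409.  20.]
wing_right_1_mid 0.71 [320.  51. 366. 179.]
test_tile_mid 0.97 [245.  77. 282. 171.]
test_tile_mid 0.41 [136. 356. 206. 397.]
stand 0.29 [320. 206. 362. 314.]
```

View pics/w1.png

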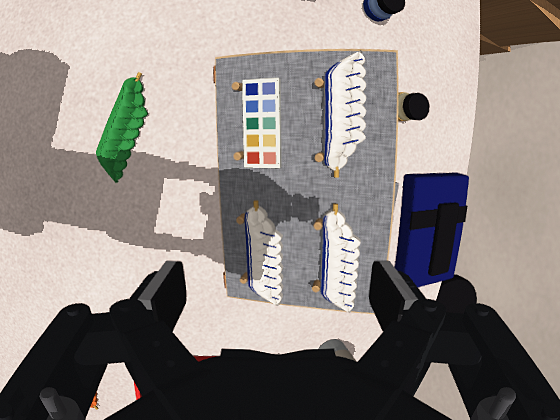

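Wrist view: the upper-left wing (345,112) has its tip up and its brass pin at (336,172). With the tip pointing away its scallops are on the right, so it is right-hand. The upper-right (340,258) and lower-right (263,253) wings have their pins at the top and tips down. Turned tip-away, their scallops are on the left, so both are left-hand. The green one is a look-alike on the table. I'll confirm with an enlarged crop and fit the stand.

```bash
python3 - <<'E'
from h import *
np.set_printoptions(precision=1,suppress=True)
im=cv2.imread('pics/w1.png');cv2.imwrite('pics/w1c.png',cv2.resize(im[45:315,210:410],None,fx=2.2,fy=2.2,interpolation=cv2.INTER_CUBIC))
I={'wrist':np.load('w1info.npy',allow_pickle=True).item(),'scene':cams.camera_info('scene'),'side':cams.camera_info('side')}
c30,s30=np.cos(np.pi/6),.5
def S(u,y,n):return[u*c30-n*s30,y,22+u*s30+n*c30]
obs=[('wrist',S(156,121,16),(319,82)),('wrist',S(156,39,16),(319,157)),('wrist',S(156,-39,16),(323,225)),('wrist',S(156,-121,16),(322,286)),
('wrist',S(61,121,16),(235,86)),('wrist',S(61,39,16),(237,156)),('wrist',S(61,-39,16),(240,220)),('wrist',S(61,-121,16),(243,280)),
('wrist',S(0,162,0),(216,58)),('wrist',S(215,162,0),(397,50)),('wrist',S(0,-162,0),(228,297)),
('scene',S(0,162,0),(312,192)),('scene',S(215,162,0),(381,203)),('scene',S(0,-162,0),(226,272)),
('side',S(215,162,0),(280,137)),('side',S(215,-162,0),(381,190)),('side',S(0,-162,0),(318,265)),('side',S(0,162,0),(232,198))]
def tr(v,X):return R.from_euler('z',v[3]).apply(X)+v[:3]
def f(v):return np.concatenate([(proj(c,tr(v,np.array(X)),I[c])[0]-uv) for c,X,uv in obs])
for sel in['all','wrist']:
    o=obs
    if sel=='wrist':obs=[q for q in obs if q[0]=='wrist']
    r=least_squares(f,[450,20,0,.1],loss='soft_l1');print(sel,r.x,np.degrees(r.x[3]));print(f(r.x).reshape(-1,2).T);obs=o
    if sel=='all':np.save('stand.npy',r.x)
E
```

```text
all [483.8   5.9 -15.2   0.1] 6.761282102871585
[[  7.5   7.2   1.6  -0.2   8.1   7.5   6.7   6.4 -13.8 -16.8 -12.8  -3.4
   -6.4  -7.   -4.1  -4.7  -0.9  -7.3]
 [  0.7   0.4   0.2   1.6  -0.5  -0.4  -0.4  -0.7   1.   -0.1  -3.4  -1.
   -1.7  -1.    1.2   8.9   9.8   2.7]]
wrist [477.1   4.6 -15.1   0.1] 7.244738729710941
[[  0.8   1.3  -3.6  -4.5   1.4   1.5   1.5   2.1 -20.2 -23.  -16.4]
 [ -0.3   0.1   0.3   2.   -0.3   0.1   0.2  -0.    1.5  -2.   -2.7]]
```

View pics/w1c.png

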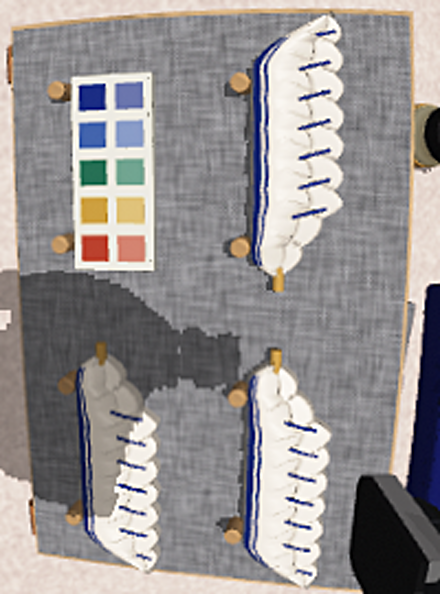

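The crop confirms the handedness: upper-left is a right wing, the two on the right are left wings. The fit also shows that 61 and 156 mm are the parts' middles, not the pins. Refitting.

```bash
python3 - <<'E'
from h import *
np.set_printoptions(precision=1,suppress=True)
I={'wrist':np.load('w1info.npy',allow_pickle=True).item(),'scene':cams.camera_info('scene'),'side':cams.camera_info('side')}
c30,s30=np.cos(np.pi/6),.5
def S(u,y,n):return[u*c30-n*s30,y,22+u*s30+n*c30]
W='wrist';U,L=156-27,61-27
obs=[(W,S(U,121,16),(319,82)),(W,S(U,39,16),(319,157)),(W,S(U,-39,16),(320,225)),(W,S(U,-121,16),(319,286)),
(W,S(L,121,16),(235,86)),(W,S(L,39,16),(237,156)),(W,S(L,-39,16),(240,220)),(W,S(L,-121,16),(243,280)),
(W,S(0,162,0),(216,58)),(W,S(215,162,0),(397,50)),(W,S(0,-162,0),(228,297)),
('scene',S(0,162,0),(312,192)),('scene',S(215,162,0),(381,203)),('scene',S(0,-162,0),(226,272)),
('side',S(215,162,0),(280,137)),('side',S(215,-162,0),(381,190)),('side',S(0,-162,0),(318,265)),('side',S(0,162,0),(232,198))]
def tr(v,X):return R.from_euler('z',v[3]).apply(X)+v[:3]
def f(v):return np.concatenate([(proj(c,tr(v,np.array(X)),I[c])[0]-uv) for c,X,uv in obs])
o=obs
for sel in['wrist','all']:
    obs=[q for q in o if q[0]=='wrist' or sel=='all']
    r=least_squares(f,[450,20,0,.1],loss='soft_l1');print(sel,r.x,np.degrees(r.x[3]));print(f(r.x).reshape(-1,2).T)
v=r.x
for n,u,y in[('upR',156,-80),('upL',156,80),('loR',61,-80),('tile',61,80)]:
    X=tr(v,np.array(S(u,y,6)));print(n,X,*[(c,proj(c,X,I[c])[0]) for c in I])
np.save('stand.npy',v)
E
```

```text
wrist [499.8   7.2  -3.4   0.1] 7.221924698802753
[[-0.2  0.2 -1.6 -2.4  0.8  0.9  0.8  1.4 -1.5 -0.  -0.1]
 [ 0.2  0.2  0.1  1.6  0.1  0.2  0.  -0.4 -0.7 -0.7 -0.4]]
all [500.1   7.3  -4.4   0.1] 7.176438618613337
[[-0.3  0.2 -1.7 -2.6  1.   1.   0.9  1.4 -1.2 -0.2 -0.1  1.1  0.3 -2.4
  -0.2  0.5  5.  -3. ]
 [ 0.4  0.1 -0.1  1.3  0.2  0.1 -0.2 -0.7 -0.5 -0.4 -0.7 -0.7 -1.6  1.2
  -4.6  1.4  2.5 -2.9]]
upR [641.1 -55.6 100.8] ('wrist', array([340.6, 255.8])) ('scene', array([292.1, 263.7])) ('side', array([336.5, 193. ]))
upL [621.1 103.1 100.8] ('wrist', array([344.6, 120.1])) ('scene', array([338.4, 217.4])) ('side', array([287.3, 162.1]))
loR [559.5 -65.9  53.3] ('wrist', array([265.3, 249.6])) ('scene', array([263.7, 253.9])) ('side', array([311.4, 225. ]))
tile [539.5  92.9  53.3] ('wrist', array([261.7, 120.3])) ('scene', array([308.8, 211.5])) ('side', array([264. , 191.3]))
```

```bash
python3 - <<'E'
from h import *
err()
v=np.load('stand.npy');Q=grasp_R(v[3],np.pi/6)
n=-Q.as_matrix()[:,2]
plan([(np.array([641,-55.6,102])+100*n,Q,1,40,2)],start=pose())
E
```

```text
err mm [-0.   0.8  0.3] deg [-0.01  0.03 -0.12] F [-0.1 -0.   0.8] g 1.002 0.0 t 2.35 q [-0.15  0.11  1.69  0.08  1.09 -0.3 ]
[[-0.037,0.02,0.052,-0.1,0.001,-0.003,1],[-0.037,0.017,0.053,-0.1,0.002,-0.003,1],[-0.037,0.014,0.053,-0.1,0.001,-0.004,1],[-0.037,0.011,0.054,-0.1,0.002,-0.003,1],[-0.037,0.009,0.054,-0.099,0.001,-0.004,1],[0,0,0,0,0,0,1],[0,0,0,0,0,0,1],[0,0,0,0,0,0,1]]
end [591.5 -61.6 188.8] [1.814 2.057 0.551]
```

Request:
drive_tool([
  [-0.037,0.02,0.052,-0.1,0.001,-0.003,1],
  [-0.037,0.017,0.053,-0.1,0.002,-0.003,1],
  [-0.037,0.014,0.053,-0.1,0.001,-0.004,1],
  [-0.037,0.011,0.054,-0.1,0.002,-0.003,1],
  [-0.037,0.009,0.054,-0.099,0.001,-0.004,1],
  [0,0,0,0,0,0,1],
  [0,0,0,0,0,0,1],
  [0,0,0,0,0,0,1],
])

```text
clock: 3.15
tool_pos: [591.7, -61.7, 189.8]
tcp_rot: [1.814, 2.056, 0.551]
force: [0.2, -0.2, -0.8]
grip_width: 0.999
grip_force: 0.0
```

```bash
python3 - <<'E'
from h import *
np.set_printoptions(precision=1,suppress=True)
err()
i=cams.camera_info('wrist');im=cams.grab_frame('wrist');cv2.imwrite('pics/w2.png',im)
np.save('w2info.npy',i,allow_pickle=True)
v=np.load('stand.npy')
c30=np.cos(np.pi/6)
def tr(u,y,n):return R.from_euler('z',v[3]).apply([u*c30-n*.5,y,22+u*.5+n*c30])+v[:3]
big=cv2.resize(im,None,fx=1.4,fy=1.4)
for u,y,n in[(129,121,16),(129,39,16),(129,-39,16),(129,-121,16),(34,39,16),(34,-39,16),(34,-121,16),(156,-80,6),(61,-80,6)]:
    q=proj('wrist',tr(u,y,n),i)[0];print(u,y,q);cv2.drawMarker(big,tuple(int(a) for a in q*1.4),(0,255,0),0,10,1)
cv2.imwrite('pics/w2m.png',big)
E
```

```text
err mm [ 0.2 -0.   1.1] deg [-0.1 -0.   0. ] F [ 0.2 -0.2 -0.8] g 0.999 0.0 t 3.15 q [-0.3  0.3  1.9  0.5  0.5 -0.8]
129 121 [237.5 -51.6]
129 39 [235.5  50.6]
129 -39 [236.5 162.7]
129 -121 [240.5 270.8]
34 39 [109.6  63.8]
34 -39 [113.3 166.8]
34 -121 [126.8 266.9]
156 -80 [275.9 215.5]
61 -80 [154.6 215.5]
```

View pics/w2m.png

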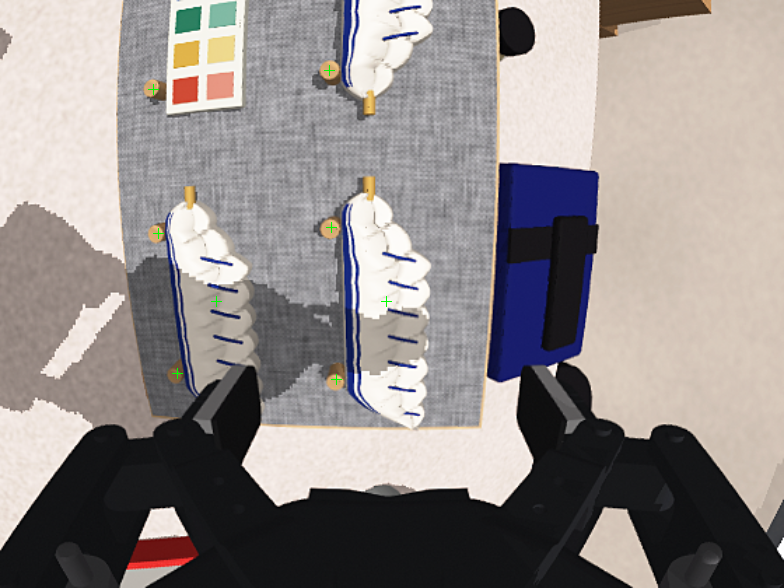

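The markers land on the pins within about 1 px, so position and height are confirmed: the upper-right wing (386,300 in the enlarged picture) is a left-hand one. Descending and gripping.

```bash
cat >> h.py <<'E'
_v=np.load('stand.npy') if os.path.exists('stand.npy') else None
def stand(u,y,n):return R.from_euler('z',_v[3]).apply([u*np.cos(np.pi/6)-n*.5,y,22+u*.5+n*np.cos(np.pi/6)])+_v[:3]
def stQ():return grasp_R(_v[3],np.pi/6)
E
python3 - <<'E'
from h import *
plan([(stand(156,-80,40),stQ(),1,18,0),(stand(156,-80,12),stQ(),1,10,1),(stand(156,-80,12),stQ(),-1,10,8)],start=pose())
E
```

```text
[[0,-0.001,0.034,0.001,0.001,0,1],[0,-0.001,0.034,0.001,0,0,1],[0,-0.001,0.034,0,0.001,0,1],[0,0,0.034,0.001,0,0,1],[0,0,0.019,0,0,0,1],[0,0,0.019,0,0,0,1],[0,0,0.018,0,0,0,1],[0,0,0,0,0,0,1]]
[[0,0,0,0,0,0,-1],[0,0,0,0,0,0,-1],[0,0,0,0,0,0,-1],[0,0,0,0,0,0,-1],[0,0,0,0,0,0,-1],[0,0,0,0,0,0,-1],[0,0,0,0,0,0,-1],[0,0,0,0,0,0,-1]]
[[0,0,0,0,0,0,-1],[0,0,0,0,0,0,-1],[0,0,0,0,0,0,-1],[0,0,0,0,0,0,-1],[0,0,0,0,0,0,-1],[0,0,0,0,0,0,-1],[0,0,0,0,0,0,-1],[0,0,0,0,0,0,-1]]
end [638.2 -55.9 106.2] [1.814 2.057 0.551]
```

Request:
drive_tool([
  [0,-0.001,0.034,0.001,0.001,0,1],
  [0,-0.001,0.034,0.001,0,0,1],
  [0,-0.001,0.034,0,0.001,0,1],
  [0,0,0.034,0.001,0,0,1],
  [0,0,0.019,0,0,0,1],
  [0,0,0.019,0,0,0,1],
  [0,0,0.018,0,0,0,1],
  [0,0,0,0,0,0,1],
])

```text
clock: 4.0
tool_pos: [637.7, -56.5, 103.9]
tcp_rot: [1.817, 2.057, 0.55]
force: [0.7, 0.0, -0.3]
grip_width: 1.002
grip_force: 0.0
```

Request:
drive_tool([
  [0,0,0,0,0,0,-1],
  [0,0,0,0,0,0,-1],
  [0,0,0,0,0,0,-1],
  [0,0,0,0,0,0,-1],
  [0,0,0,0,0,0,-1],
  [0,0,0,0,0,0,-1],
  [0,0,0,0,0,0,-1],
  [0,0,0,0,0,0,-1],
])

```text
clock: 4.8
tool_pos: [637.0, -57.2, 108.1]
tcp_rot: [1.814, 2.055, 0.552]
force: [-23.7, -2.2, 28.2]
grip_width: 0.49
grip_force: 77.3
```

The force is about 36 N along the felt normal, so the fingertips reach the felt at this width. I'll open, rise 5 mm and regrip.

Request:
drive_tool([
  [0,0,0,0,0,0,0.4],
  [0,0,0,0,0,0,0.4],
  [0,0,-0.005,0,0,0,0.4],
  [0,0,-0.005,0,0,0,0.4],
  [0,0,0,0,0,0,0.4],
  [0,0,0,0,0,0,-1],
  [0,0,0,0,0,0,-1],
  [0,0,0,0,0,0,-1],
])

```text
clock: 5.6
tool_pos: [635.6, -57.2, 109.7]
tcp_rot: [1.816, 2.056, 0.551]
force: [-2.0, 0.0, 4.9]
grip_width: 0.485
grip_force: 60.7
```

Request:
drive_tool([
  [0,0,0,0,0,0,-1],
  [0,0,0,0,0,0,-1],
  [0,0,0,0,0,0,-1],
  [0,0,0,0,0,0,-1],
  [0,0,0,0,0,0,-1],
  [0,0,0,0,0,0,-1],
  [0,0,0,0,0,0,-1],
  [0,0,0,0,0,0,-1],
])

```text
clock: 6.4
tool_pos: [635.6, -57.1, 109.7]
tcp_rot: [1.816, 2.056, 0.551]
force: [-3.2, 1.2, 6.1]
grip_width: 0.488
grip_force: 60.7
```

```bash
python3 - <<'E'
from h import *
s=get_state();print(s['force'],s['moment'],s['grip_force'],s['grip_width'],s['tool_pos'])
d=R.from_euler('z',-_v[3]).apply(s['tool_pos']-_v[:3])-[0,0,22]
print('u',d[0]*.866+d[2]*.5,'y',d[1],'n',-d[0]*.5+d[2]*.866)
E
```

```text
[-3.15660998  1.16558594  6.0567108 ] [0.10909073 0.06919129 0.12860554] 60.67407846450806 0.4883184099725862 [635.56826302 -57.13180309 109.67648668]Traceback (most recent call last):
  File "<stdin>", line 3, in <module>
NameError: name '_v' is not defined
```

```bash
sed -i 's/\b_v\b/SV/g' h.py; cat >> h.py <<'E'
def inst(p):
    d=R.from_euler('z',-SV[3]).apply(p-SV[:3])-[0,0,22];c=np.cos(np.pi/6)
    return np.round([d[0]*c+d[2]*.5,d[1],-d[0]*.5+d[2]*c],1)
E
python3 - <<'E'
from h import *
p,r=pose();print(inst(p))
n=-r.as_matrix()[:,2];F=grasp_R(np.radians(7),0)
plan([(p+24*n,r,-1,8,0),(p+70*n,r,-1,30,0),([600,60,230],r,-1,40,0),([523.6,367,180],F,-1,40,3)],start=(p,r))
E
```

```text
[155.5 -80.8  16.5]
[[0,0,-0.016,0,0,0,-1],[0,0,-0.016,0,0,0,-1],[0,0,-0.016,0,0,0,-1],[0,0,-0.046,0,0,0,-1],[0,0,-0.046,0,0,0,-1],[0.06,0.021,-0.022,0,0,0,-1],[0.06,0.021,-0.022,0,0,0,-1],[0.061,0.021,-0.023,0,0,0,-1]]
[[0.06,0.021,-0.022,0,0,0,-1],[0.07,-0.013,0.005,0.111,0,0,-1],[0.07,-0.012,0.006,0.111,0,0,-1],[0.07,-0.012,0.007,0.111,0,0,-1],[0.07,-0.012,0.008,0.111,0,0,-1],[0.07,-0.011,0.008,0.111,0,0.001,-1],[0.07,-0.011,0.009,0.111,0,0,-1],[0.069,-0.01,0.01,0.111,0,0.001,-1]]
[[0.07,-0.01,0.01,0.111,0,0,-1],[0.069,-0.009,0.01,0.111,-0.001,0.001,-1],[0,0,0,0,0,0,-1],[0,0,0,0,0,0,-1],[0,0,0,0,0,0,-1],[0,0,0,0,0,0,-1],[0,0,0,0,0,0,-1],[0,0,0,0,0,0,-1]]
end [523.8 366.8 180.1] [2.082 2.353 0.   ]
```

Request:
drive_tool([
  [0,0,-0.016,0,0,0,-1],
  [0,0,-0.016,0,0,0,-1],
  [0,0,-0.016,0,0,0,-1],
  [0,0,-0.046,0,0,0,-1],
  [0,0,-0.046,0,0,0,-1],
  [0.06,0.021,-0.022,0,0,0,-1],
  [0.06,0.021,-0.022,0,0,0,-1],
  [0.061,0.021,-0.023,0,0,0,-1],
])

```text
clock: 7.2
tool_pos: [598.6, 30.0, 214.8]
tcp_rot: [1.82, 2.056, 0.548]
force: [0.4, 0.6, -1.4]
grip_width: 0.484
grip_force: 62.4
```

Request:
drive_tool([
  [0.06,0.021,-0.022,0,0,0,-1],
  [0.07,-0.013,0.005,0.111,0,0,-1],
  [0.07,-0.012,0.006,0.111,0,0,-1],
  [0.07,-0.012,0.007,0.111,0,0,-1],
  [0.07,-0.012,0.008,0.111,0,0,-1],
  [0.07,-0.011,0.008,0.111,0,0.001,-1],
  [0.07,-0.011,0.009,0.111,0,0,-1],
  [0.069,-0.01,0.01,0.111,0,0.001,-1],
])

```text
clock: 8.0
tool_pos: [539.2, 299.5, 190.4]
tcp_rot: [2.031, 2.295, 0.128]
force: [0.3, -0.0, -1.6]
grip_width: 0.487
grip_force: 62.4
```

Request:
drive_tool([
  [0.07,-0.01,0.01,0.111,0,0,-1],
  [0.069,-0.009,0.01,0.111,-0.001,0.001,-1],
  [0,0,0,0,0,0,-1],
  [0,0,0,0,0,0,-1],
  [0,0,0,0,0,0,-1],
  [0,0,0,0,0,0,-1],
  [0,0,0,0,0,0,-1],
  [0,0,0,0,0,0,-1],
])

```text
clock: 8.8
tool_pos: [523.8, 366.1, 180.1]
tcp_rot: [-2.082, -2.351, 0.0]
force: [-0.3, -0.7, -0.9]
grip_width: 0.486
grip_force: 62.4
```

```bash
python3 - <<'E'
from h import *
np.set_printoptions(precision=1,suppress=True)
err()
i=cams.camera_info('wrist');im=cams.grab_frame('wrist');cv2.imwrite('pics/w3.png',im);np.save('w3info.npy',i,allow_pickle=True)
big=cv2.resize(im,None,fx=1.4,fy=1.4)
Q=R.from_euler('z',np.radians(7))
for x,y,z in[(119,94,20),(119,-94,20),(-119,94,20),(-119,-94,20),(52,0,0),(-52,0,0)]:
    q=proj('wrist',Q.apply([x,y,z])+[472,357,10],i)[0];cv2.drawMarker(big,tuple(int(a) for a in q*1.4),(0,255,0),0,14,2)
cv2.imwrite('pics/w3m.png',big)
E
```

```text
err mm [-0.1 -0.7 -0. ] deg [0.1 0.  0.1] F [-0.3 -0.7 -0.9] g 0.486 62.35171437263489 t 8.8 q [0.5 0.6 1.3 0.  1.3 0.4]
```

View pics/w3m.png

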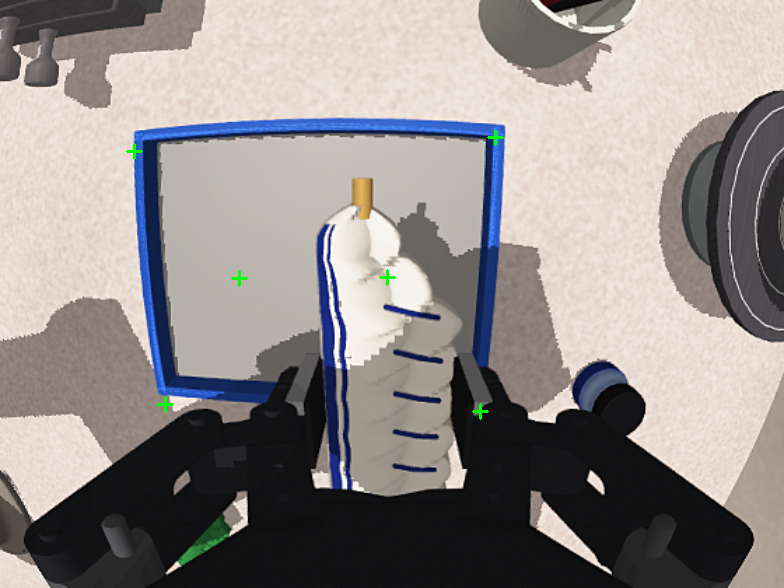

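Held wing is level. The tray's outer corners are at (136,131), (505,125) and (160,393), so the tray lies about 9 mm farther +y than my markers. Refitting it and lowering.

```bash
python3 - <<'E'
from h import *
np.set_printoptions(precision=1,suppress=True)
i=np.load('w3info.npy',allow_pickle=True).item()
C=np.array([[-119,94,20],[119,94,20],[-119,-94,20]]);o=np.array([(136,131),(505,125),(160,393)])/1.4
T=lambda v:R.from_euler('z',v[2]).apply(C)+[v[0],v[1],10]
r=least_squares(lambda v:(proj('wrist',T(v),i)-o).ravel(),[472,357,.12]);v=r.x;print(v[:2],np.degrees(v[2]),r.fun)
np.save('tl.npy',v)
Q=R.from_euler('z',v[2]);t=[Q.apply([s*52,4,0])+[v[0],v[1],0] for s in(1,-1)];print(t)
p,rr=pose();F=grasp_R(v[2],0)
plan([([*t[0][:2],60],F,-1,30,0),([*t[0][:2],34],F,-1,10,2)],start=None)
E
```

```text
[472.6 367.3] 5.686434512704701 [ 1.8  1.  -2.2  0.6  1.5 -2.5]
[array([524. , 376.4,   0. ]), array([420.5, 366.1,   0. ])]
[[0.004,0.001,0.048,0,0,0.009,-1],[0.004,0,0.048,0,0,0.009,-1],[0.004,0,0.048,0,0,0.009,-1],[0.004,0.001,0.048,0,0,0.008,-1],[0.003,0,0.048,0,0,0.009,-1],[0,0,0.017,0,0,0,-1],[0,0,0.018,0,0,0,-1],[0,0,0.017,0,0,0,-1]]
[[0,0,0,0,0,0,-1],[0,0,0,0,0,0,-1],[0,0,0,0,0,0,-1],[0,0,0,0,0,0,-1],[0,0,0,0,0,0,-1],[0,0,0,0,0,0,-1],[0,0,0,0,0,0,-1],[0,0,0,0,0,0,-1]]
end [523.7 376.4  34.1] [2.1 2.3 0. ]
```

Request:
drive_tool([
  [0.004,0.001,0.048,0,0,0.009,-1],
  [0.004,0,0.048,0,0,0.009,-1],
  [0.004,0,0.048,0,0,0.009,-1],
  [0.004,0.001,0.048,0,0,0.008,-1],
  [0.003,0,0.048,0,0,0.009,-1],
  [0,0,0.017,0,0,0,-1],
  [0,0,0.018,0,0,0,-1],
  [0,0,0.017,0,0,0,-1],
])

```text
clock: 9.65
tool_pos: [523.9, 376.6, 34.1]
tcp_rot: [-2.108, -2.328, -0.001]
force: [-0.3, -0.0, -1.2]
grip_width: 0.486
grip_force: 62.3
```

Request:
drive_tool([
  [0,0,0.004,0,0,0,-1],
  [0,0,0.003,0,0,0,-1],
  [0,0,0.002,0,0,0,-1],
  [0,0,0.002,0,0,0,-1],
  [0,0,0.001,0,0,0,-1],
  [0,0,0,0,0,0,-1],
  [0,0,0,0,0,0,-1],
  [0,0,0,0,0,0,-1],
])

```text
clock: 10.45
tool_pos: [523.3, 376.4, 27.7]
tcp_rot: [-2.108, -2.328, 0.001]
force: [0.7, 0.6, -1.0]
grip_width: 0.486
grip_force: 62.3
```

Request:
drive_tool([
  [0,0,0.001,0,0,0,-1],
  [0,0,0.001,0,0,0,-1],
  [0,0,0.001,0,0,0,-1],
  [0,0,0,0,0,0,-1],
  [0,0,0,0,0,0,-1],
  [0,0,0,0,0,0,-1],
  [0,0,0,0,0,0,-1],
  [0,0,0,0,0,0,-1],
])

```text
clock: 11.25
tool_pos: [523.3, 376.4, 26.2]
tcp_rot: [-2.108, -2.328, 0.001]
force: [-0.9, -1.0, -0.2]
grip_width: 0.487
grip_force: 62.3
```

Request:
drive_tool([
  [0,0,0.001,0,0,0,-1],
  [0,0,0,0,0,0,-1],
  [0,0,0.001,0,0,0,-1],
  [0,0,0,0,0,0,-1],
  [0,0,0,0,0,0,-1],
  [0,0,0,0,0,0,-1],
  [0,0,0,0,0,0,-1],
  [0,0,0,0,0,0,-1],
])

```text
clock: 12.05
tool_pos: [523.2, 376.4, 25.2]
tcp_rot: [-2.108, -2.328, 0.001]
force: [0.0, -0.9, -0.7]
grip_width: 0.488
grip_force: 62.3
```

Request:
drive_tool([
  [0,0,0.001,0,0,0,-1],
  [0,0,0,0,0,0,-1],
  [0,0,0.001,0,0,0,-1],
  [0,0,0,0,0,0,-1],
  [0,0,0,0,0,0,-1],
  [0,0,0,0,0,0,-1],
  [0,0,0,0,0,0,-1],
  [0,0,0,0,0,0,-1],
])

```text
clock: 12.85
tool_pos: [523.2, 376.4, 24.2]
tcp_rot: [-2.108, -2.328, 0.001]
force: [0.4, 0.6, -1.3]
grip_width: 0.486
grip_force: 62.3
```

Request:
drive_tool([
  [0,0,0.001,0,0,0,-1],
  [0,0,0,0,0,0,-1],
  [0,0,0.001,0,0,0,-1],
  [0,0,0,0,0,0,-1],
  [0,0,0,0,0,0,-1],
  [0,0,0,0,0,0,-1],
  [0,0,0,0,0,0,-1],
  [0,0,0,0,0,0,-1],
])

```text
clock: 13.65
tool_pos: [523.3, 376.4, 23.2]
tcp_rot: [-2.108, -2.328, 0.001]
force: [0.1, 0.8, -1.9]
grip_width: 0.487
grip_force: 62.3
```

Request:
drive_tool([
  [0,0,0.001,0,0,0,-1],
  [0,0,0,0,0,0,-1],
  [0,0,0.001,0,0,0,-1],
  [0,0,0,0,0,0,-1],
  [0,0,0,0,0,0,-1],
  [0,0,0,0,0,0,-1],
  [0,0,0,0,0,0,-1],
  [0,0,0,0,0,0,-1],
])

```text
clock: 14.45
tool_pos: [523.3, 376.4, 22.2]
tcp_rot: [-2.108, -2.328, 0.001]
force: [-0.2, 0.0, -2.1]
grip_width: 0.489
grip_force: 62.3
```

Request:
drive_tool([
  [0,0,0.001,0,0,0,-1],
  [0,0,0,0,0,0,-1],
  [0,0,0,0,0,0,-1],
  [0,0,0,0,0,0,-1],
  [0,0,0,0,0,0,-1],
  [0,0,0,0,0,0,-1],
  [0,0,0,0,0,0,-1],
  [0,0,0,0,0,0,-1],
])

```text
clock: 15.25
tool_pos: [523.2, 376.4, 21.7]
tcp_rot: [-2.108, -2.328, 0.001]
force: [0.7, 0.5, -1.0]
grip_width: 0.489
grip_force: 62.3
```

```bash
python3 - <<'E'
from h import *
err()
im=cams.grab_frame('wrist');s=[get_state()['force'] for _ in range(3)];print(np.round(s,1))
a=cv2.resize(im[60:420,130:430],(700,560)[::-1] if 0 else (667,800)[:2] if 0 else (500,600));b=None
cv2.imwrite('pics/w4.png',a)
E
```

```text
err mm [ -0.5   0.  -12.5] deg [0.08 0.03 0.01] F [ 0.7  0.5 -1. ] g 0.489 62.318891286849976 t 15.25 q [0.5  0.78 1.4  0.   0.96 0.4 ]
[[ 0.1  0.8 -0.7]
 [ 0.1  0.8 -0.7]
 [ 0.1  0.8 -0.7]]
```

Request:
drive_tool([
  [0,0,0.001,0,0,0,-1],
  [0,0,0,0,0,0,-1],
  [0,0,0,0,0,0,-1],
  [0,0,0.001,0,0,0,-1],
  [0,0,0,0,0,0,-1],
  [0,0,0,0,0,0,-1],
  [0,0,0,0,0,0,-1],
  [0,0,0,0,0,0,-1],
])

```text
clock: 16.1
tool_pos: [523.3, 376.4, 21.4]
tcp_rot: [-2.108, -2.328, 0.0]
force: [-2.1, -1.7, 5.3]
grip_width: 0.485
grip_force: 63.0
```

Contact at about 6 N. Releasing and rising; the next view also shows the result.

Request:
drive_tool([
  [0,0,-0.001,0,0,0,-1],
  [0,0,0,0,0,0,0.4],
  [0,0,0,0,0,0,0.4],
  [0,0,0,0,0,0,0.4],
  [0,0,-0.01,0,0,0,0.4],
  [0,0,-0.02,0,0,0,0.4],
  [0,0,-0.04,0,0,0,0.4],
  [0,0,-0.08,0,0,0,0.4],
])

```text
clock: 16.9
tool_pos: [521.8, 375.5, 94.8]
tcp_rot: [-2.107, -2.326, 0.009]
force: [0.6, 0.2, 0.2]
grip_width: 0.701
grip_force: 0.0
```

```bash
python3 - <<'E'
from h import *
p,r=pose();print(p)
v=stand(61,-80,18);Q=stQ();print(v)
plan([([523,376,180],r,1,45,0),([545,150,235],R.from_rotvec(r.as_rotvec()),1,48,0),(stand(61,-80,80),Q,1,48,0),(stand(61,-80,36),Q,1,18,0),(stand(61,-80,18),Q,1,8,1),(stand(61,-80,18),Q,-1,8,7)],start=(p,r))
E
```

```text
[521.83726151 375.49422602  94.84218327]
[553.53790813 -66.62761489  63.72870482]
[[0,0.001,-0.085,0,0,0,1],[0,0,-0.085,0,0,0,1],[-0.091,0,-0.022,0,0,0,1],[-0.091,0,-0.022,0,0,0,1],[-0.091,0,-0.022,0,0,0,1],[-0.09,-0.001,-0.022,0,0,0,1],[-0.091,0,-0.021,0,0,0,1],[-0.072,-0.014,0.039,-0.169,0.003,-0.008,1]]
[[-0.072,-0.018,0.038,-0.169,0.003,-0.008,1],[-0.072,-0.022,0.036,-0.169,0.003,-0.008,1],[-0.073,-0.025,0.034,-0.168,0.002,-0.008,1],[-0.072,-0.028,0.031,-0.169,0.003,-0.008,1],[-0.072,-0.032,0.028,-0.168,0.002,-0.008,1],[0,0,0.029,0,0,0,1],[0,0,0.03,0,0,0,1],[0,0,0.029,0,0.001,0,1]]
[[0,0,0.012,0,0,0,1],[0,0,0.012,0,0,0,1],[0,0,0.012,0,0,0,1],[0,0,0,0,0,0,1],[0,0,0,0,0,0,-1],[0,0,0,0,0,0,-1],[0,0,0,0,0,0,-1],[0,0,0,0,0,0,-1]]
[[0,0,0,0,0,0,-1],[0,0,0,0,0,0,-1],[0,0,0,0,0,0,-1],[0,0,0,0,0,0,-1],[0,0,0,0,0,0,-1],[0,0,0,0,0,0,-1],[0,0,0,0,0,0,-1],[0,0,0,0,0,0,-1]]
end [553.3 -66.5  63.8] [1.815 2.057 0.551]
```

Request:
drive_tool([
  [0,0.001,-0.085,0,0,0,1],
  [0,0,-0.085,0,0,0,1],
  [-0.091,0,-0.022,0,0,0,1],
  [-0.091,0,-0.022,0,0,0,1],
  [-0.091,0,-0.022,0,0,0,1],
  [-0.09,-0.001,-0.022,0,0,0,1],
  [-0.091,0,-0.021,0,0,0,1],
  [-0.072,-0.014,0.039,-0.169,0.003,-0.008,1],
])

```text
clock: 17.7
tool_pos: [546.7, 111.5, 220.7]
tcp_rot: [2.06, 2.281, 0.113]
force: [1.9, -0.7, -0.7]
grip_width: 1.002
grip_force: 0.0
```

Request:
drive_tool([
  [-0.072,-0.018,0.038,-0.169,0.003,-0.008,1],
  [-0.072,-0.022,0.036,-0.169,0.003,-0.008,1],
  [-0.072,-0.025,0.034,-0.168,0.002,-0.008,1],
  [-0.072,-0.028,0.031,-0.169,0.003,-0.008,1],
  [-0.072,-0.032,0.028,-0.168,0.002,-0.008,1],
  [0,0,0,0,0,0,1],
  [0,0,0,0,0,0,1],
  [0,0,0,0,0,0,1],
])

```text
clock: 18.5
tool_pos: [530.0, -31.2, 135.0]
tcp_rot: [1.853, 2.114, 0.513]
force: [-0.1, 0.4, 0.2]
grip_width: 1.002
grip_force: 0.0
```

```bash
python3 - <<'E'
from h import *
i=cams.camera_info('wrist');im=cams.grab_frame('wrist')
p,r=pose();print(p,inst(p));big=cv2.resize(im,None,fx=1.0,fy=1.0)
for y in(-39,-121):
    q=proj('wrist',stand(34,y,16),i)[0];print(q);cv2.drawMarker(big,tuple(int(a) for a in q),(0,255,0),0,10,1)
q=proj('wrist',stand(61,-80,6),i)[0];cv2.drawMarker(big,tuple(int(a) for a in q),(0,255,0),0,10,1)
sc=cams.grab_frame('side');big=np.hstack([big[:,80:420],cv2.resize(sc[60:340,100:400],(450,420))])
cv2.imwrite('pics/w5.png',big)
Q=stQ()
plan([(stand(61,-80,36),Q,1,18,0),(stand(61,-80,18),Q,1,8,1),(stand(61,-80,18),Q,-1,8,7)],start=(p,r))
E
```

```text
[529.97228376 -30.97987406 134.86938027] [ 80.2 -41.7  89.1]
[216.62121376 224.79452211]
[224.08728644 326.26475314]
[[-0.02,-0.008,0.027,-0.031,-0.012,0,1],[-0.02,-0.008,0.027,-0.032,-0.012,0,1],[-0.019,-0.009,0.026,-0.031,-0.011,0,1],[-0.019,-0.009,0.026,-0.032,-0.012,0.001,1],[0,0,0.012,0,0,0,1],[0,0,0.012,0,0,0,1],[0,0,0.012,0,0,0,1],[0,0,0,0,0,0,1]]
[[0,0,0,0,0,0,-1],[0,0,0,0,0,0,-1],[0,0,0,0,0,0,-1],[0,0,0,0,0,0,-1],[0,0,0,0,0,0,-1],[0,0,0,0,0,0,-1],[0,0,0,0,0,0,-1],[0,0,0,0,0,0,-1]]
end [553.4 -66.5  63.9] [1.814 2.057 0.551]
```

View pics/w5.png

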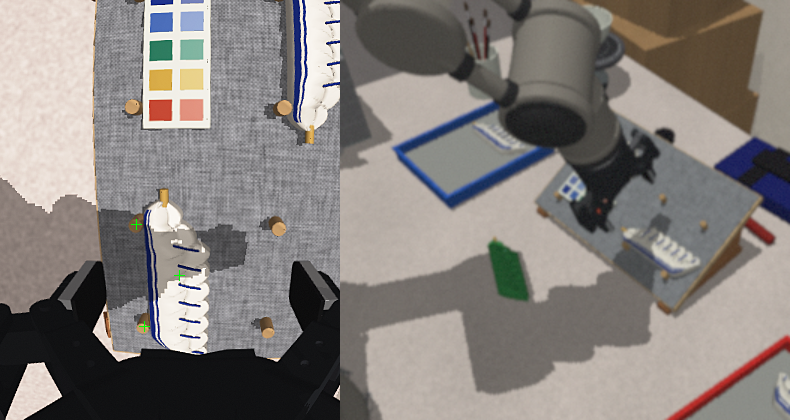

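The first wing lies in the blue tray. The markers sit on the lower pins (135,224) and (144,327), so I grasp there.

Request:
drive_tool([
  [-0.02,-0.008,0.027,-0.031,-0.012,0,1],
  [-0.02,-0.008,0.027,-0.032,-0.012,0,1],
  [-0.019,-0.009,0.026,-0.031,-0.011,0,1],
  [-0.019,-0.009,0.026,-0.032,-0.012,0.001,1],
  [0,0,0.012,0,0,0,1],
  [0,0,0.012,0,0,0,1],
  [0,0,0.012,0,0,0,1],
  [0,0,0,0,0,0,1],
])

```text
clock: 19.4
tool_pos: [553.2, -68.3, 64.1]
tcp_rot: [1.816, 2.06, 0.555]
force: [-0.2, 0.8, 0.0]
grip_width: 0.999
grip_force: 0.0
```

Request:
drive_tool([
  [0,0,0,0,0,0,0.4],
  [0,0,0,0,0,0,0.4],
  [0,0,0,0,0,0,0.2],
  [0,0,0,0,0,0,-1],
  [0,0,0,0,0,0,-1],
  [0,0,0,0,0,0,-1],
  [0,0,0,0,0,0,-1],
  [0,0,0,0,0,0,-1],
])

```text
clock: 20.2
tool_pos: [552.4, -68.7, 64.9]
tcp_rot: [1.816, 2.059, 0.555]
force: [-5.3, -0.1, 8.0]
grip_width: 0.483
grip_force: 59.3
```

```bash
python3 - <<'E'
from h import *
err();p,r=pose();print(inst(p))
n=-r.as_matrix()[:,2];v=np.load('tl.npy');F=grasp_R(v[2],0)
plan([(p+24*n,r,-1,8,0),(p+70*n,r,-1,30,0),([545,60,220],r,-1,40,0),([440,300,150],F,-1,40,0),([420.5,366,60],F,-1,35,0),([420.5,366,32],F,-1,10,2)],start=(p,r))
E
```

```text
err mm [-1.  -2.2  1. ] deg [0.05 0.24 0.07] F [-5.3 -0.1  8. ] g 0.483 59.29718792438507 t 20.2 q [-0.4   0.49  2.08  1.15  0.28 -1.6 ]
[ 60.4 -81.9  19.7]
[[0,0,-0.012,0,0,0,-1],[0,0,-0.012,0,0,0,-1],[0,0,-0.012,0,0,0,-1],[0,0,-0.012,0,0,0,-1],[0,0,-0.046,0,0,0,-1],[0,0,-0.046,0,0,0,-1],[0.052,0.034,-0.024,0,0,0,-1],[0.052,0.034,-0.024,0,0,0,-1]]
[[0.052,0.034,-0.024,0,0,0,-1],[0.051,0.034,-0.023,0,0,0,-1],[0.052,0.034,-0.024,0,0,0,-1],[0.072,-0.029,0.007,0.143,-0.003,0.007,-1],[0.071,-0.028,0.009,0.143,-0.003,0.007,-1],[0.072,-0.028,0.011,0.142,-0.003,0.007,-1],[0.071,-0.027,0.013,0.143,-0.003,0.007,-1],[0.071,-0.026,0.015,0.142,-0.003,0.007,-1]]
[[0.071,-0.025,0.016,0.143,-0.003,0.007,-1],[0.072,-0.024,0.019,0.142,-0.003,0.006,-1],[0.034,-0.007,0.045,0,0,0,-1],[0.034,-0.006,0.045,0,0,0,-1],[0.034,-0.007,0.045,0,0,0,-1],[0.033,-0.006,0.045,0,0,0,-1],[0,0,0.019,0,0,0,-1],[0,0,0.018,0,0,0,-1]]
[[0,0,0.019,0,0,0,-1],[0,0,0,0,0,0,-1],[0,0,0,0,0,0,-1],[0,0,0,0,0,0,-1],[0,0,0,0,0,0,-1],[0,0,0,0,0,0,-1],[0,0,0,0,0,0,-1],[0,0,0,0,0,0,-1]]
end [420.6 366.   31.9] [2.108 2.329 0.   ]
```

```bash
python3 - <<'E'
from h import *
p,r=pose()
v=np.load('tl.npy');F=grasp_R(v[2],0)
plan([(p+[0,0,24],r,-1,8,0),([555,-40,150],grasp_R(v[2],np.radians(20)),-1,30,0),([520,80,220],grasp_R(v[2],np.radians(8)),-1,40,0),([440,300,150],F,-1,40,0),([420.5,366,60],F,-1,35,0),([420.5,366,32],F,-1,10,2)],start=(p,r))
E
```

```text
[[0,0.008,-0.014,0,0,0,-1],[0,0.008,-0.014,0,0,0,-1],[0,0.008,-0.014,0,0,0,-1],[0.019,0.024,-0.033,0.111,-0.01,0.014,-1],[0.019,0.022,-0.034,0.11,-0.009,0.015,-1],[0.019,0.019,-0.036,0.111,-0.01,0.014,-1],[0.061,0.001,-0.037,0.1,0,0,-1],[0.062,-0.001,-0.037,0.1,0,0,-1]]
[[0.061,-0.002,-0.037,0.1,0,0,-1],[0.062,-0.005,-0.036,0.1,0,0,-1],[0.065,-0.019,0.017,0.038,0,0,-1],[0.065,-0.019,0.018,0.038,0,0,-1],[0.065,-0.018,0.018,0.038,0,0,-1],[0.065,-0.018,0.019,0.038,0,0,-1],[0.064,-0.018,0.019,0.038,0,0,-1],[0.065,-0.017,0.019,0.038,0,0,-1]]
[[0.064,-0.017,0.02,0.038,0,0,-1],[0.034,-0.006,0.045,0,0,0,-1],[0.034,-0.007,0.045,0,0,0,-1],[0.034,-0.006,0.045,0,0,0,-1],[0.034,-0.007,0.045,0,0,0,-1],[0,0,0.019,0,0,0,-1],[0,0,0.018,0,0,0,-1],[0,0,0.019,0,0,0,-1]]
[[0,0,0,0,0,0,-1],[0,0,0,0,0,0,-1],[0,0,0,0,0,0,-1],[0,0,0,0,0,0,-1],[0,0,0,0,0,0,-1],[0,0,0,0,0,0,-1],[0,0,0,0,0,0,-1],[0,0,0,0,0,0,-1]]
end [420.3 366.1  32. ] [2.108 2.329 0.   ]
```

Request:
drive_tool([
  [0,0.008,-0.014,0,0,0,-1],
  [0,0.008,-0.014,0,0,0,-1],
  [0,0.008,-0.014,0,0,0,-1],
  [0.019,0.024,-0.033,0.111,-0.01,0.014,-1],
  [0.019,0.022,-0.034,0.11,-0.009,0.015,-1],
  [0.019,0.019,-0.036,0.111,-0.01,0.014,-1],
  [0.061,0.001,-0.037,0.1,0,0,-1],
  [0.062,-0.001,-0.037,0.1,0,0,-1],
])

```text
clock: 21.0
tool_pos: [533.1, 14.4, 166.6]
tcp_rot: [1.952, 2.189, 0.347]
force: [0.7, -0.1, -1.2]
grip_width: 0.481
grip_force: 61.7
```

Request:
drive_tool([
  [0.061,-0.002,-0.037,0.1,0,0,-1],
  [0.062,-0.005,-0.036,0.1,0,0,-1],
  [0.065,-0.019,0.017,0.038,0,0,-1],
  [0.065,-0.019,0.018,0.038,0,0,-1],
  [0.065,-0.018,0.018,0.038,0,0,-1],
  [0.065,-0.018,0.019,0.038,0,0,-1],
  [0.064,-0.018,0.019,0.038,0,0,-1],
  [0,0,0,0,0,0,-1],
])

```text
clock: 21.8
tool_pos: [453.7, 233.0, 150.0]
tcp_rot: [2.047, 2.312, 0.127]
force: [0.8, -0.2, -0.7]
grip_width: 0.478
grip_force: 61.7
```

```bash
python3 - <<'E'
from h import *
p,r=pose();print(p,get_state()['grip_width'],get_state()['grip_force'])
v=np.load('tl.npy');F=grasp_R(v[2],0)
plan([([420.5,366,100],F,-1,38,0),([420.5,366,60],F,-1,20,0),([420.5,366,32],F,-1,10,2)],start=(p,r))
E
```

```text
[453.67838349 233.00464802 150.03086276] 0.47830581016329593 61.66502594947815
[[0.068,-0.011,0.025,0.046,-0.008,0.011,-1],[0.068,-0.011,0.025,0.045,-0.008,0.011,-1],[0.067,-0.01,0.025,0.046,-0.009,0.01,-1],[0.068,-0.01,0.026,0.045,-0.008,0.011,-1],[0,0,0.04,0,0,0,-1],[0,0,0.04,0,0,0,-1],[0,0,0.019,0,0,0,-1],[0,0,0.018,0,0,0,-1]]
[[0,0,0.019,0,0,0,-1],[0,0,0,0,0,0,-1],[0,0,0,0,0,0,-1],[0,0,0,0,0,0,-1],[0,0,0,0,0,0,-1],[0,0,0,0,0,0,-1],[0,0,0,0,0,0,-1],[0,0,0,0,0,0,-1]]
end [420.4 366.1  31.8] [-2.109 -2.329 -0.   ]
```

Request:
drive_tool([
  [0.068,-0.011,0.025,0.046,-0.008,0.011,-1],
  [0.068,-0.011,0.025,0.045,-0.008,0.011,-1],
  [0.067,-0.01,0.025,0.046,-0.009,0.01,-1],
  [0.068,-0.01,0.026,0.045,-0.008,0.011,-1],
  [0,0,0.04,0,0,0,-1],
  [0,0,0.04,0,0,0,-1],
  [0,0,0.019,0,0,0,-1],
  [0,0,0.018,0,0,0,-1],
])

```text
clock: 22.6
tool_pos: [423.7, 363.2, 42.2]
tcp_rot: [2.112, 2.323, 0.004]
force: [-0.1, 0.5, -0.6]
grip_width: 0.479
grip_force: 61.6
```

Request:
drive_tool([
  [0,0,0.01,0,0,0,-1],
  [0,0,0.006,0,0,0,-1],
  [0,0,0.004,0,0,0,-1],
  [0,0,0.002,0,0,0,-1],
  [0,0,0.002,0,0,0,-1],
  [0,0,0,0,0,0,-1],
  [0,0,0,0,0,0,-1],
  [0,0,0,0,0,0,-1],
])

```text
clock: 23.4
tool_pos: [423.6, 363.8, 30.8]
tcp_rot: [2.111, 2.323, 0.005]
force: [-0.3, -0.0, 0.4]
grip_width: 0.485
grip_force: 61.6
```

```bash
python3 - <<'E'
from h import *
err();print(pose()[0])
E
```

```text
err mm [ 3.2 -2.3 -0.9] deg [-0.23  0.01  0.19] F [-0.3 -0.   0.4] g 0.485 61.64666533470154 t 23.4 q [ 0.57  0.65  1.67 -0.    0.82  0.48]
[423.59695193 363.81038649  30.84407872]
```

Request:
drive_tool([
  [0,0,0.003,0,0,0,-1],
  [0,0,0.002,0,0,0,-1],
  [0,0,0.002,0,0,0,-1],
  [0,0,0.001,0,0,0,-1],
  [0,0,0,0,0,0,-1],
  [0,0,0,0,0,0,-1],
  [0,0,0,0,0,0,-1],
  [0,0,0,0,0,0,-1],
])

```text
clock: 24.2
tool_pos: [423.6, 363.8, 26.7]
tcp_rot: [2.111, 2.323, 0.005]
force: [0.2, -0.7, -2.1]
grip_width: 0.478
grip_force: 61.6
```

Request:
drive_tool([
  [0,0,0.001,0,0,0,-1],
  [0,0,0,0,0,0,-1],
  [0,0,0.001,0,0,0,-1],
  [0,0,0,0,0,0,-1],
  [0,0,0,0,0,0,-1],
  [0,0,0,0,0,0,-1],
  [0,0,0,0,0,0,-1],
  [0,0,0,0,0,0,-1],
])

```text
clock: 25.0
tool_pos: [423.6, 363.8, 25.7]
tcp_rot: [2.111, 2.323, 0.005]
force: [0.4, 0.5, -0.6]
grip_width: 0.478
grip_force: 61.6
```

Request:
drive_tool([
  [0,0,0.001,0,0,0,-1],
  [0,0,0,0,0,0,-1],
  [0,0,0.001,0,0,0,-1],
  [0,0,0,0,0,0,-1],
  [0,0,0,0,0,0,-1],
  [0,0,0,0,0,0,-1],
  [0,0,0,0,0,0,-1],
  [0,0,0,0,0,0,-1],
])

```text
clock: 25.8
tool_pos: [423.6, 363.7, 24.7]
tcp_rot: [2.111, 2.323, 0.005]
force: [0.8, 0.9, -0.2]
grip_width: 0.481
grip_force: 61.8
```

Request:
drive_tool([
  [0,0,0.001,0,0,0,-1],
  [0,0,0,0,0,0,-1],
  [0,0,0.001,0,0,0,-1],
  [0,0,0,0,0,0,-1],
  [0,0,0,0,0,0,-1],
  [0,0,0,0,0,0,-1],
  [0,0,0,0,0,0,-1],
  [0,0,0,0,0,0,-1],
])

```text
clock: 26.6
tool_pos: [423.6, 363.7, 24.6]
tcp_rot: [2.111, 2.323, 0.005]
force: [-2.6, -2.3, 9.1]
grip_width: 0.482
grip_force: 62.8
```

Request:
drive_tool([
  [0,0,-0.001,0,0,0,-1],
  [0,0,0,0,0,0,0.4],
  [0,0,0,0,0,0,0.4],
  [0,0,0,0,0,0,0.4],
  [0,0,-0.01,0,0,0,0.4],
  [0,0,-0.02,0,0,0,0.4],
  [0,0,-0.04,0,0,0,0.4],
  [0,0,-0.08,0,0,0,0.4],
])

```text
clock: 27.4
tool_pos: [421.9, 362.7, 98.3]
tcp_rot: [2.112, 2.324, -0.003]
force: [0.1, 0.4, -0.2]
grip_width: 0.7
grip_force: 0.0
```

```bash
python3 - <<'E'
from h import *
p,r=pose();print(p,get_state()['grip_width']);Q=stQ()
plan([([440,330,200],r,1,45,0),(stand(156,80,100),Q,1,35,2)],start=(p,r))
E
```

```text
[421.92082398 362.74354884  98.34335302] 0.7001711019994155
[[-0.023,0.01,-0.068,0,0,0,1],[-0.023,0.01,-0.068,0,0,0,1],[-0.023,0.01,-0.067,0,0,0,1],[-0.061,0.028,0.005,-0.125,0.002,-0.007,1],[-0.061,0.027,0.006,-0.125,0.002,-0.007,1],[-0.061,0.027,0.008,-0.125,0.002,-0.007,1],[-0.062,0.026,0.01,-0.125,0.003,-0.007,1],[-0.062,0.025,0.011,-0.125,0.002,-0.007,1]]
[[-0.062,0.024,0.013,-0.126,0.003,-0.006,1],[-0.061,0.023,0.014,-0.125,0.002,-0.007,1],[-0.062,0.021,0.015,-0.126,0.003,-0.006,1],[0,0,0,0,0,0,1],[0,0,0,0,0,0,1],[0,0,0,0,0,0,1],[0,0,0,0,0,0,1],[0,0,0,0,0,0,1]]
end [574.5  97.2 182.2] [1.814 2.057 0.552]
```

Request:
drive_tool([
  [-0.023,0.01,-0.068,0,0,0,1],
  [-0.023,0.01,-0.068,0,0,0,1],
  [-0.023,0.01,-0.067,0,0,0,1],
  [-0.061,0.028,0.005,-0.125,0.002,-0.007,1],
  [-0.061,0.027,0.006,-0.125,0.002,-0.007,1],
  [-0.061,0.027,0.008,-0.125,0.002,-0.007,1],
  [-0.062,0.026,0.01,-0.125,0.003,-0.007,1],
  [-0.062,0.025,0.011,-0.125,0.002,-0.007,1],
])

```text
clock: 28.2
tool_pos: [526.0, 184.0, 190.7]
tcp_rot: [1.928, 2.163, 0.369]
force: [0.3, -0.4, -0.8]
grip_width: 0.999
grip_force: 0.0
```

Request:
drive_tool([
  [-0.062,0.024,0.013,-0.126,0.003,-0.006,1],
  [-0.061,0.023,0.014,-0.125,0.002,-0.007,1],
  [-0.062,0.021,0.015,-0.126,0.003,-0.006,1],
  [0,0,0,0,0,0,1],
  [0,0,0,0,0,0,1],
  [0,0,0,0,0,0,1],
  [0,0,0,0,0,0,1],
  [0,0,0,0,0,0,1],
])

```text
clock: 29.0
tool_pos: [575.5, 99.0, 183.3]
tcp_rot: [1.811, 2.056, 0.559]
force: [-0.3, -0.5, -0.1]
grip_width: 1.001
grip_force: 0.0
```

```bash
python3 - <<'E'
from h import *
i=cams.camera_info('wrist');im=cams.grab_frame('wrist');err()
p,r=pose();print(p,inst(p))
big=im.copy()
for u,y,n in[(129,121,16),(129,39,16),(34,39,16),(34,121,16),(156,80,6)]:
    q=proj('wrist',stand(u,y,n),i)[0];cv2.drawMarker(big,tuple(int(a) for a in q),(0,255,0),0,10,1)
sc=cams.grab_frame('scene');big=np.hstack([big[:,80:420],cv2.resize(sc[80:360,200:500],(450,420))])
cv2.imwrite('pics/w6.png',big)
Q=stQ()
plan([(stand(156,80,37),Q,1,18,0),(stand(156,80,18.5),Q,1,9,1)],start=(p,r))
E
```

```text
err mm [1.  1.6 1. ] deg [-0.28  0.16 -0.01] F [-0.6  0.1  0. ] g 0.998 0.0 t 29.05 q [ 0.01  0.29  1.91  0.16  0.41 -0.25]
[575.50525864  98.87782607 183.23103188] [157.5  81.5 100.3]
[[-0.001,-0.001,0.032,0.002,-0.001,0,1],[-0.001,-0.001,0.031,0.003,-0.002,0,1],[-0.001,-0.001,0.032,0.002,-0.001,0,1],[0,0,0.031,0.003,-0.002,0,1],[0,0,0.012,0,0,0,1],[0,0,0.013,0,0,0,1],[0,0,0.012,0,0,0,1],[0,0,0,0,0,0,1]]
end [615.  102.5 112. ] [1.814 2.057 0.551]
```

View pics/w6.png

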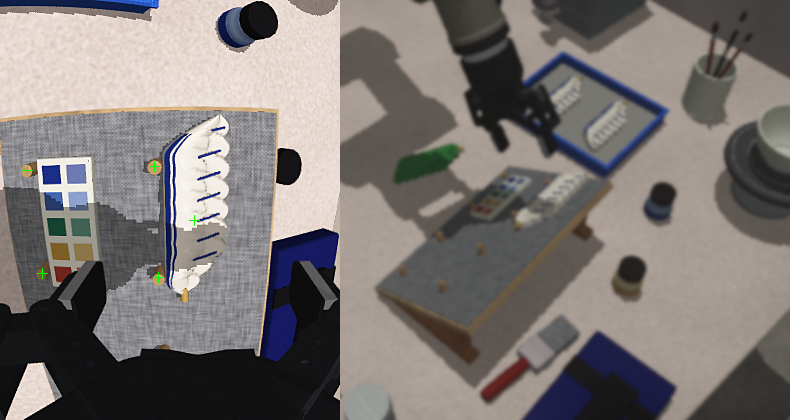

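Both left wings lie in the blue tray. The last one is the right-hand wing with its pin at (185,295), and the markers are on its pins. Grasping.

Request:
drive_tool([
  [-0.001,-0.001,0.032,0.002,-0.001,0,1],
  [-0.001,-0.001,0.031,0.003,-0.002,0,1],
  [-0.001,-0.001,0.032,0.002,-0.001,0,1],
  [0,0,0.031,0.003,-0.002,0,1],
  [0,0,0.012,0,0,0,1],
  [0,0,0.013,0,0,0,1],
  [0,0,0.012,0,0,0,1],
  [0,0,0,0,0,0,1],
])

```text
clock: 29.9
tool_pos: [616.1, 101.5, 113.2]
tcp_rot: [1.817, 2.058, 0.549]
force: [-0.3, -0.2, 0.6]
grip_width: 0.999
grip_force: 0.0
```

Request:
drive_tool([
  [0,0,0,0,0,0,0.4],
  [0,0,0,0,0,0,0.4],
  [0,0,0,0,0,0,0.2],
  [0,0,0,0,0,0,-1],
  [0,0,0,0,0,0,-1],
  [0,0,0,0,0,0,-1],
  [0,0,0,0,0,0,-1],
  [0,0,0,0,0,0,-1],
])

```text
clock: 30.7
tool_pos: [615.4, 101.4, 113.8]
tcp_rot: [1.817, 2.058, 0.549]
force: [-4.4, -1.3, 6.6]
grip_width: 0.48
grip_force: 59.4
```

```bash
python3 - <<'E'
from h import *
err();p,r=pose();print(inst(p))
yr=np.radians(-2.3);F=grasp_R(yr,0);c=np.array([487,-376]);t=R.from_euler('z',yr).apply([-45,-4,0])[:2]+c;print(t)
plan([(p+[0,0,24],r,-1,8,0),([600,80,190],grasp_R(SV[3],np.radians(22)),-1,30,0),([560,-80,230],grasp_R(SV[3],np.radians(8)),-1,40,0),([t[0],t[1]+20,180],F,-1,40,2)],start=(p,r))
E
```

```text
err mm [ 0.4 -1.   1.8] deg [ 0.15 -0.01  0.07] F [-4.4 -1.3  6.6] g 0.48 59.392767548561096 t 30.7 q [ 0.01  0.47  1.88  0.2   0.28 -0.29]
[157.4  79.   20.2]
[ 441.87572505 -378.19084692]
[[0,0.006,-0.01,0,0,0,-1],[0,0.006,-0.011,0,0,0,-1],[0,0.006,-0.01,0,0,0,-1],[0,0.006,-0.011,0,0,0,-1],[-0.019,0.01,-0.054,0.131,0,-0.001,-1],[-0.02,0.007,-0.055,0.131,0.001,-0.001,-1],[-0.061,-0.016,-0.024,0.093,0,0,-1],[-0.062,-0.017,-0.023,0.093,0,0,-1]]
[[-0.061,-0.019,-0.022,0.093,0,0,-1],[-0.062,-0.019,-0.021,0.094,0,0,-1],[-0.061,-0.021,-0.02,0.093,0,0,-1],[-0.065,-0.039,0.007,0.033,-0.003,0.039,-1],[-0.066,-0.038,0.008,0.033,-0.003,0.04,-1],[-0.067,-0.036,0.009,0.033,-0.003,0.039,-1],[-0.068,-0.035,0.009,0.033,-0.003,0.04,-1],[-0.068,-0.033,0.01,0.034,-0.003,0.039,-1]]
[[-0.069,-0.032,0.011,0.033,-0.003,0.04,-1],[-0.07,-0.03,0.011,0.034,-0.002,0.039,-1],[-0.07,-0.028,0.012,0.033,-0.003,0.04,-1],[0,0,0,0,0,0,-1],[0,0,0,0,0,0,-1],[0,0,0,0,0,0,-1],[0,0,0,0,0,0,-1],[0,0,0,0,0,0,-1]]
end [ 442.1 -358.3  180. ] [ 2.266  2.176 -0.   ]
```

Request:
drive_tool([
  [0,0.006,-0.01,0,0,0,-1],
  [0,0.006,-0.011,0,0,0,-1],
  [0,0.006,-0.01,0,0,0,-1],
  [0,0.006,-0.011,0,0,0,-1],
  [-0.019,0.01,-0.054,0.131,0,-0.001,-1],
  [-0.02,0.007,-0.055,0.131,0.001,-0.001,-1],
  [-0.061,-0.016,-0.024,0.093,0,0,-1],
  [-0.062,-0.017,-0.023,0.093,0,0,-1],
])

```text
clock: 31.5
tool_pos: [584.5, 15.5, 207.6]
tcp_rot: [1.94, 2.203, 0.317]
force: [-0.1, 0.3, -2.4]
grip_width: 0.478
grip_force: 61.1
```

Request:
drive_tool([
  [-0.061,-0.019,-0.022,0.093,0,0,-1],
  [-0.062,-0.019,-0.021,0.094,0,0,-1],
  [-0.061,-0.021,-0.02,0.093,0,0,-1],
  [-0.065,-0.039,0.007,0.033,-0.003,0.039,-1],
  [-0.066,-0.038,0.008,0.033,-0.003,0.04,-1],
  [-0.067,-0.036,0.009,0.033,-0.003,0.039,-1],
  [-0.068,-0.035,0.009,0.033,-0.003,0.04,-1],
  [-0.068,-0.033,0.01,0.034,-0.003,0.039,-1],
])

```text
clock: 32.3
tool_pos: [485.9, -255.2, 198.4]
tcp_rot: [2.173, 2.219, 0.06]
force: [0.4, -0.1, -1.1]
grip_width: 0.479
grip_force: 61.1
```

Request:
drive_tool([
  [-0.069,-0.032,0.011,0.033,-0.003,0.04,-1],
  [-0.07,-0.03,0.011,0.034,-0.002,0.039,-1],
  [-0.07,-0.028,0.012,0.033,-0.003,0.04,-1],
  [0,0,0,0,0,0,-1],
  [0,0,0,0,0,0,-1],
  [0,0,0,0,0,0,-1],
  [0,0,0,0,0,0,-1],
  [0,0,0,0,0,0,-1],
])

```text
clock: 33.1
tool_pos: [442.9, -357.4, 179.7]
tcp_rot: [2.264, 2.177, -0.0]
force: [-0.4, 0.8, -2.0]
grip_width: 0.475
grip_force: 61.1
```

```bash
python3 - <<'E'
from h import *
err();i=cams.camera_info('wrist');im=cams.grab_frame('wrist');np.save('w7info.npy',i,allow_pickle=True)
big=cv2.resize(im,None,fx=1.4,fy=1.4);Q=R.from_euler('z',np.radians(-2.3))
for x,y,z in[(119,94,20),(119,-94,20),(-119,94,20),(-119,-94,20),(-45,0,0)]:
    q=proj('wrist',Q.apply([x,y,z])+[487,-376,10],i)[0];cv2.drawMarker(big,tuple(int(a) for a in q*1.4),(0,255,0),0,14,2)
cv2.imwrite('pics/w7.png',big);print(pose()[0])
E
```

```text
err mm [ 0.8  0.9 -0.3] deg [-0.01 -0.02 -0.08] F [-0.4  0.8 -2. ] g 0.475 61.12108826637268 t 33.1 q [-0.81  0.48  1.49 -0.    1.17 -0.77]
[ 442.83821534 -357.50381711  179.67950814]
```

View pics/w7.png

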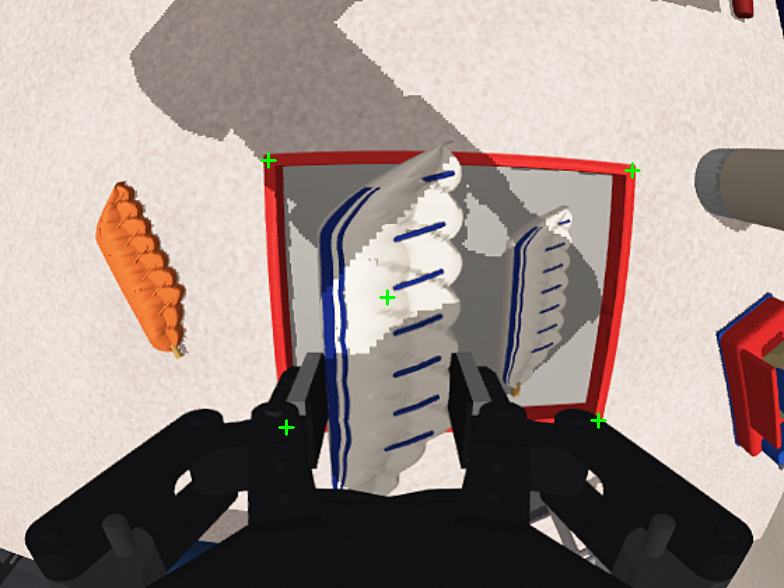

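Held wing is level; the red tray's corners are within 6 px of my markers (tray about 3 mm farther +y), and the present wing (540,300) leaves room. Lowering.

```bash
python3 - <<'E'
from h import *
p,r=pose();F=grasp_R(np.radians(-2.3),0)
plan([([442,-375,60],F,-1,32,0),([442,-375,32],F,-1,8,0)],start=(p,r))
E
```

```text
[[-0.009,0,0.06,0,0,0,-1],[-0.009,0,0.06,0,0,0.001,-1],[-0.008,0,0.06,0,0.001,0,-1],[-0.009,0,0.059,0.001,0,0.001,-1],[0,0,0.014,0,0,0,-1],[0,0,0.014,0,0,0,-1],[0,0,0.014,0,0,0,-1],[0,0,0.014,0,0,0,-1]]
end [ 442.2 -375.    32.2] [-2.266 -2.176  0.   ]
```

Request:
drive_tool([
  [-0.009,0,0.06,0,0,0,-1],
  [-0.009,0,0.06,0,0,0.001,-1],
  [-0.008,0,0.06,0,0.001,0,-1],
  [-0.009,0,0.059,0.001,0,0.001,-1],
  [0,0,0.014,0,0,0,-1],
  [0,0,0.014,0,0,0,-1],
  [0,0,0.014,0,0,0,-1],
  [0,0,0.014,0,0,0,-1],
])

```text
clock: 33.95
tool_pos: [442.4, -376.1, 32.7]
tcp_rot: [2.265, 2.174, -0.0]
force: [-0.0, -0.6, -1.1]
grip_width: 0.48
grip_force: 61.3
```

Request:
drive_tool([
  [0,0,0.004,0,0,0,-1],
  [0,0,0.002,0,0,0,-1],
  [0,0,0.001,0,0,0,-1],
  [0,0,0.001,0,0,0,-1],
  [0,0,0,0,0,0,-1],
  [0,0,0,0,0,0,-1],
  [0,0,0,0,0,0,-1],
  [0,0,0,0,0,0,-1],
])

```text
clock: 34.75
tool_pos: [441.6, -375.7, 27.9]
tcp_rot: [-2.267, -2.174, 0.0]
force: [-0.3, -0.7, -0.9]
grip_width: 0.48
grip_force: 61.3
```

Request:
drive_tool([
  [0,0,0.001,0,0,0,-1],
  [0,0,0.001,0,0,0,-1],
  [0,0,0.001,0,0,0,-1],
  [0,0,0.001,0,0,0,-1],
  [0,0,0,0,0,0,-1],
  [0,0,0,0,0,0,-1],
  [0,0,0,0,0,0,-1],
  [0,0,0,0,0,0,-1],
])

```text
clock: 35.55
tool_pos: [441.6, -375.7, 25.9]
tcp_rot: [-2.267, -2.174, 0.0]
force: [0.6, 0.7, -1.6]
grip_width: 0.477
grip_force: 61.3
```

Request:
drive_tool([
  [0,0,0.001,0,0,0,-1],
  [0,0,0,0,0,0,-1],
  [0,0,0.001,0,0,0,-1],
  [0,0,0,0,0,0,-1],
  [0,0,0,0,0,0,-1],
  [0,0,0,0,0,0,-1],
  [0,0,0,0,0,0,-1],
  [0,0,0,0,0,0,-1],
])

```text
clock: 36.35
tool_pos: [441.7, -375.8, 25.4]
tcp_rot: [-2.267, -2.175, 0.0]
force: [-1.4, 0.7, 5.6]
grip_width: 0.477
grip_force: 62.1
```

Contact at 5.6 N. Releasing and retreating.

Request:
drive_tool([
  [0,0,-0.001,0,0,0,-1],
  [0,0,0,0,0,0,0.4],
  [0,0,0,0,0,0,0.4],
  [0,0,0,0,0,0,0.4],
  [0,0,-0.01,0,0,0,0.4],
  [0,0,-0.02,0,0,0,0.4],
  [0,0,-0.04,0,0,0,0.4],
  [0,0,-0.08,0,0,0,0.4],
])

```text
clock: 37.15
tool_pos: [440.5, -374.5, 99.4]
tcp_rot: [-2.263, -2.171, 0.0]
force: [0.3, 0.2, -0.7]
grip_width: 0.703
grip_force: 0.0
```

Request:
drive_tool([
  [0,0,-0.08,0,0,0,0.4],
  [0,0,-0.08,0,0,0,0.4],
  [0.06,0,-0.06,0,0,0,0.4],
  [0.06,0,0,0,0,0,0.4],
  [0,0,0,0,0,0,0.4],
  [0,0,0,0,0,0,0.4],
  [0,0,0,0,0,0,0.4],
  [0,0,0,0,0,0,0.4],
])

```text
clock: 37.95
tool_pos: [444.0, -316.6, 210.0]
tcp_rot: [-2.267, -2.173, 0.001]
force: [0.3, -0.8, -1.2]
grip_width: 0.698
grip_force: 0.0
```

```bash
python3 - <<'E'
from h import *
a=cams.grab_frame('wrist');b=cams.grab_frame('side');c=cams.grab_frame('scene')
cv2.imwrite('pics/fin.png',np.vstack([np.hstack([cv2.resize(a,(400,300)),cv2.resize(b[100:420,120:540],(400,300))]),np.hstack([cv2.resize(c[100:300,200:480],(400,300)),cv2.resize(c[220:420,30:310],(400,300))])]))
s=get_state();print(s['tool_pos'],s['grip_width'],s['force'],s['clock'])
E
```

```text
[ 444.03897963 -316.35566117  209.90102146] 0.6996702143342726 [ 0.97338151 -0.42709119 -0.52190411] 38.1
```

View pics/fin.png

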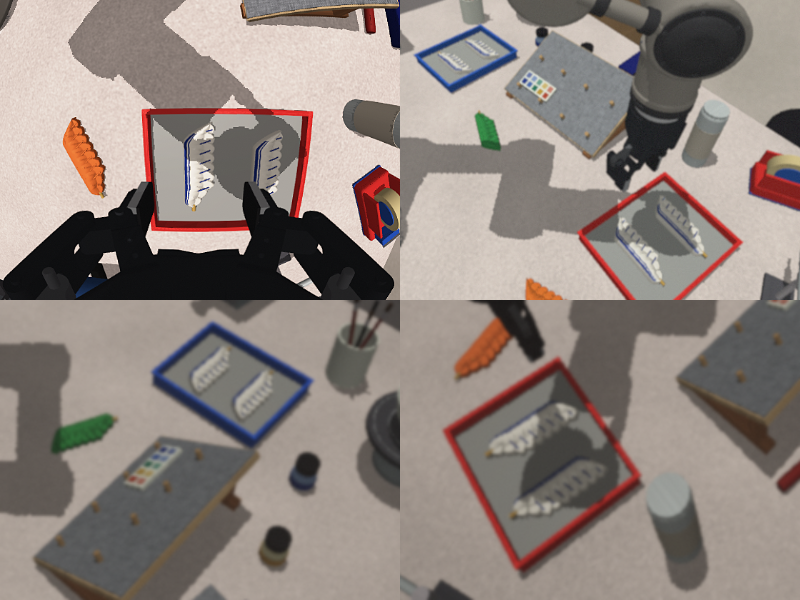

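Both left wings lie flat in the blue tray and both right wings in the red one, clear of the rims. The tile, green and orange look-alikes and bystanders are unmoved. Handing in.

```bash
python3 -c "
from plant import ticket;print(ticket.finish_job())"
```

```text
the job is handed in; nothing more can be done
None
```

I handed the job in at about 38 s: both left-hand wings lie flat in the blue tray, and the right-hand wing lies beside the existing one in the red tray. The first grasp of the first wing pressed the stand's felt at about 36–37 N (limit 40 N), so I reopened, rose 5 mm and regripped.

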